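Set a mortar prism up in the measuring bed for its overnight height reading

ROBOT

A 6-joint arm with a two-finger parallel gripper is mounted at the origin on the work surface. World frame = base frame: x ahead of the robot, y to its left, z up, the work surface at z = 0. Lengths are in m, angles in rad, forces in N, time in s.
With the tool pointing down it reaches from about 0.4 to 0.925 m from the base axis. Payload 12.5 kg.
Tool frame: the origin (TCP) lies at the very end of the fingers, on their centre line; the grasp point (between the pads) lies 19 mm behind it; x points along the fingers, z is the direction in which the jaws open and shut, and the axes are right-handed (so a half turn about x gives the same grasp; the last joint's range is limited). The gripper opens to 95 mm and grips with 3 to 60 N. Pads are 20 mm wide; open, the fingers measure 119 mm over their backs; the gripper's body (75 mm by 180 mm) begins 59 mm behind the grasp point.
Start: joints at [1.11, 0.491, 1.559, -0, 1.092, -0.106], TCP at [0.217, 0.586, 0.215] pointing down, gripper open.
Joint ranges: [-3.1, 3.1], [-0.84, 2.19], [0.05, 2.79], [-1.13, 4.28], [0.06, 2.93], [-2.69, 2.69]. Speed limits (rad/s): [2.22, 2.22, 2.79, 3.14, 3.14, 3.14].

INTERFACE

Orientations are given as a unit quaternion [w, x, y, z].
In Python, from rig import arm gives the robot as it stands.
- The arm moves only by the shell command python3 -m inch 'ROWS' [FORCE]. ROWS is JSON, a list of rows, each an object with "grip": the opening, from 0 (shut) to 1 (fully open); "linear": the shift along the tool's x, y, z in m, a list of three; "twist": the turn, a rotation vector about the tool's x, y, z in rad, a list of three. In form: [{"grip": grip, "linear": [x, y, z], "twist": [wx, wy, wz]}, ...]. A call has 1 to 8 rows; each row is the pose to reach, as a shift and turn from the pose commanded when the call began, along the tool's axes at that moment; what a row does not reach only later rows make up. A row lasts 1/10 s, in which the tool goes at most 50 mm and 8.59 degrees, less where a joint would pass 70% of its speed; a pose out of reach is approached as far as the arm can. A call with a gripper value outside its range is refused whole. The fingers move at their own pace and stop on an object; FORCE is the grip in N (left out, the last holds). Time passes only in rows, so rows that repeat a pose let the fingers close. It gives the time, the measured TCP pose, the force and the opening at its end, in the units of the state.
- arm.get_obs(): the state, without advancing time (a new reading comes with each control period).
- arm.read_camera(name): name is "scene" or "top"; returns the picture (480x640x3 uint8, red, green, blue); there is no depth.
- arm.camera_model(name): a dict with "vertical_fov" (degrees; the focal length in pixels is half the picture's height over the tangent of half this angle, whatever the lens; pixels are square), "cx", "cy" (the principal point, pixels), "T" (4x4, takes a point from camera to world coordinates). Camera axes: x right, y down, z forward; pixel columns grow to the right and rows downward; lengths in m; the calibration is good to about 2 mm. A picture is of the moment at which its call begins. camera_model takes no time and is no camera call.
- arm.sign_off(): hands the job in, once; it reports no verdict.
The state is a dict: "time": time; "joint_pos": joint angles; "joint_velocities": joint speeds; "effort": joint torques, N m; "tcp_pos": TCP position; "orientation": TCP orientation; "wrist_force": force on the tool from outside, world axes, zero at the start; "ft_torque": the same for the moment, N m; "gripper_width": finger opening in m.
Only numpy, scipy, OpenCV 4.12 (cv2) and the standard library are available. Lean on these libraries where they do the work, as an engineer would, in place of code of your own. Each camera call takes 0.05 s, during which the arm holds its last target.

TASK

Set the light grey mortar prism up for its overnight swell reading: lay it flat in the channel of the blue measuring bed, right up against the end stop, and then slide the bolt behind it fully home into its keeper so that the prism cannot wander. Then take the bridge gauge off its sloping rest and stand it upright and square across the two rails over the middle of the prism, so that its sprung foot rests on the prism and reads its height, and leave it standing there. Do not drop the prism or the gauge, and leave the red prism, the bottle, the spanner and the setting block where they are.

Things in the scene. Friction and masses are not known exactly. Their poses are not given: they have to be found in the camera images.
- prism_c (a point): centre of the light grey mortar prism, a loose bar 160 x 40 x 40 mm, 0.45 to 0.7 kg; x along its length, z up. It and the red prism lie side by side (40 mm between their sides, either order) on the battens of the drying board, undersides 30 mm above the bench. The board is left or right of the bed, the gauge's rest on the other side.
- bed: blue measuring bed, fixed; origin on the bench under the channel's middle; x along the channel to the end stop, y across towards the bolt's side, z up. Channel floor at z = 14 mm, 46 mm wide between two steel rails: each 24 mm wide (y = 23 to 47 and -23 to -47 mm), x = -72 to 78 mm, tops at z = 24 mm. The steel end stop (top at z = 44 mm) has its face at x = 80 mm.
- bed_seat (a point): point of the bed where the centre of the prism comes when it lies in the channel against the end stop: x = 0, y = 0, z = 34 mm of the bed, with the bed's axes. The rails come 10 mm up the prism's sides, so hold it above that. It has 3 mm to spare on each side and 6 mm between its free end and the bolt.
- bed_keeper (a point): middle of the keeper strap that takes the bolt's tip (x = -92, y = -35, z = 26 mm of the bed). The bolt, a 12 mm steel rod 26 mm above the bench, crosses the open end of the channel along y at x = -92 mm, through guide straps at y = 35 and 135 mm; straps are 28 mm long in x, tops at z = 38 mm.
- bolt (a joint): how far the bolt has been slid, m: 0 drawn right back, channel open; 0.066 fully home, tip in the keeper (its end stop). It slides straight along the bed's -y, drags with about 1.5 N and stays where it is left. It starts at 0 to 0.012.
- bolt_knob (a point): centre of the black upright knob on the bolt rod: 16 mm across, 28 mm tall, from 46 to 74 mm above the bench (this point 60 mm), on a thinner stem. At bolt = 0 it is at x = -92, y = 117 mm of the bed; it moves along the bed's -y with the bolt.
- gauge_grip (a point): centre of the dark body by which the bridge gauge is held, 92 mm above its leg soles; z up the gauge, y along its beam. The body is 36 mm in y, 24 in x, 62 to 116 mm above the soles. Loose, 0.6 to 0.85 kg. At the start it leans in its rest: z tilted 0.56 rad (32 degrees) to the rest's -x, roughly towards the robot, y level. Standing on the rails this point is 116 mm above the bench.
- gauge: the bridge gauge; origin in the middle between its leg soles, axes as gauge_grip. Two steel legs at its ends, each 16 mm in y and 40 mm in x (y = 30 to 46 and -30 to -46 mm), carry a beam 92 mm (y) x 28 mm (x), 48 to 62 mm above the soles; the dark body stands on the beam, with a white scale on its +x face. The sprung foot hangs under the beam's middle.
- gauge_foot (a joint): reading of the gauge, m: how far its sprung foot (a disc 18 mm across under the middle of the beam) is pushed up. 0 is fully out, the foot then 14 mm above the leg soles; range 0 to 0.025. A light spring (1.3 to 2.8 N) pushes it out. With the legs on the bed's rails and the foot on the 40 mm prism it reads 0.016.
- foot_tip (a point): underside centre of the gauge's foot.
- rest: dark steel sloping rest, fixed, 115 x 130 mm; origin on the bench. Shelf and back at right angles, leaned 0.56 rad to the rest's -x; the gauge stands on the shelf between side lips 10 mm high, against the back, which ends 50 mm above the shelf, well below the dark body. The middle of the gauge's soles is 34 mm above the origin. Lift it out along its own z axis.
- board: plywood drying board, fixed, 190 x 170 x 12 mm with two battens 18 mm high across it; origin on the bench under its middle. The prisms lie along its x, about 80 mm between their centres.
- red_prism_c (a point): centre of the red mortar prism, same size and weight as the grey one; to be left where it is.
- bottle: white plastic bottle with a blue cap, 64 mm across, 170 mm tall, beyond the bed; origin at its base. Leave it alone.
- spanner: steel spanner lying flat, 150 mm long, beyond the bed; origin at its middle. Leave it alone.
- set_block: ground steel setting block 50 x 36 x 26 mm, beyond the bed; origin under its middle. Leave it alone.
Things that resemble listed ones, but are neither listed nor needed, are in the scene too. What is shaped like the part that bears prism_c but pink is not meant.

How it is judged:
On the way, in this order (a step that is already met when the one before it is completed fails the run):
1. the grey prism lies flat in the channel against the end stop, let go (x of prism_c in the frame of bed between -0.0045 and 0.003 m and y of prism_c in the frame of bed between -0.0045 and 0.0045 m and z of prism_c in the frame of bed between 0.0315 and 0.0365 m and angle between the x axis of prism_c and the x axis of bed, either way round below 0.06 rad and contact force between prism and the fingers below 0.1 N), for 0.2 s.
2. the bolt is fully home in its keeper behind it (x of prism_c in the frame of bed between -0.0045 and 0.003 m and y of prism_c in the frame of bed between -0.0045 and 0.0045 m and z of prism_c in the frame of bed between 0.0315 and 0.0365 m and angle between the x axis of prism_c and the x axis of bed, either way round below 0.06 rad and value of joint bolt above 0.06 m), for 0.2 s.
3. the gauge stands across the rails with its foot on the prism (all of step 2 and x of gauge_grip in the frame of bed between -0.02 and 0.02 m and y of gauge_grip in the frame of bed between -0.012 and 0.012 m and z of gauge_grip in the frame of bed between 0.1135 and 0.1185 m and angle between gauge_grip's own z axis and vertical below 0.04 rad and angle between the y axis of gauge_grip and the y axis of bed, either way round below 0.17 rad and value of joint gauge_foot between 0.0144 and 0.0176 m), for 0.2 s.
At the end, for the whole second after the job is handed in: Grey prism flat in the channel within 4.5 mm of the stop; bolt at least 60 mm home; gauge at rest on both rails, upright within 2 degrees, square within 10, within 20 mm of the prism's middle along and 12 mm across, foot reading 16 mm within 1.6 mm; all let go (all of step 3 and linear speed of each of prism, gauge below 0.02 m/s); the robot touches nothing.
It fails at once if the prism is dropped (it falls free faster than 0.45 m/s, about 10 mm) (linear speed of prism above 0.45 m/s and contact force between prism and the fingers below 0.2 N).
It fails at once if the gauge is dropped (it falls free faster than 0.45 m/s, about 10 mm) (linear speed of gauge above 0.45 m/s and contact force between gauge and the fingers below 0.2 N).
It fails at once if the red prism, the bottle, the spanner or the setting block is moved by more than 20 mm (distance of any of red_prism_c, bottle, spanner, set_block from where it was at the start of the episode above 0.02 m).
It also fails if it takes over 58 s, if anything falls off the work surface, if the arm or the gripper's body presses on something with over 40 N, if the wrist force passes 120 N, or if a joint passes its speed limit or range.

## Working session

There is one attempt and no reset: what is moved stays moved. The work goes in short steps, Python scripts to look and compute and a shell command to move; the robot and the scene stay as the last step left them, time stands still between calls to the robot, and variables do not carry over. Pictures are saved under pics/ and viewed, and the job is handed in when it is done.

```bash
ls; mkdir -p pics; python3 - <<'E'
from rig import arm
import cv2
print(arm.get_obs())
for n in("scene","top"):
    cv2.imwrite(f"pics/{n}0.png",arm.read_camera(n)[:,:,::-1]); print(arm.camera_model(n))
E
```

```text
pics
{'time': 0.0, 'joint_pos': array([ 1.11040351e+00,  4.91580575e-01,  1.55944770e+00,  3.13963728e-05,
        1.09170655e+00, -1.05606409e-01]), 'joint_velocities': array([-1.45708730e-03, -5.59847846e-04,  4.53093896e-04, -2.13259838e-03,
        7.01157512e-04,  1.29077025e-07]), 'effort': array([-1.78026898e-03, -6.12633491e+01, -2.58178550e+01,  6.91634906e-02,
        4.82917868e-02, -1.07753444e-04]), 'tcp_pos': array([0.21698519, 0.58586497, 0.2140493 ]), 'orientation': array([ 0.58002984, -0.40410293,  0.58074716,  0.40373129]), 'wrist_force': array([ 0.50702665,  0.45448692, -1.18867138]), 'ft_torque': array([0.00967103, 0.0046548 , 0.02001015]), 'gripper_width': 0.09520922849897814}
{'vertical_fov': 52.43579163249966, 'cx': 320.2732035204645, 'cy': 242.28781266711718, 'T': array([[ 0.86132888,  0.43668466, -0.25965182,  0.91240865],
       [ 0.50797333, -0.74898303,  0.42542627, -0.40885893],
       [-0.00869768, -0.49832813, -0.86694488,  1.09807564],
       [ 0.        ,  0.        ,  0.        ,  1.        ]])}
{'vertical_fov': 42.527202993350215, 'cx': 316.36386771014645, 'cy': 227.80251431954963, 'T': array([[-0.00564917, -0.98797166,  0.1545318 ,  0.33815231],
       [-0.99992253,  0.00729495,  0.01008507,  0.07262743],
       [-0.01109106, -0.15446286, -0.98793634,  1.75689797],
       [ 0.        ,  0.        ,  0.        ,  1.        ]])}
```

View pics/scene0.png

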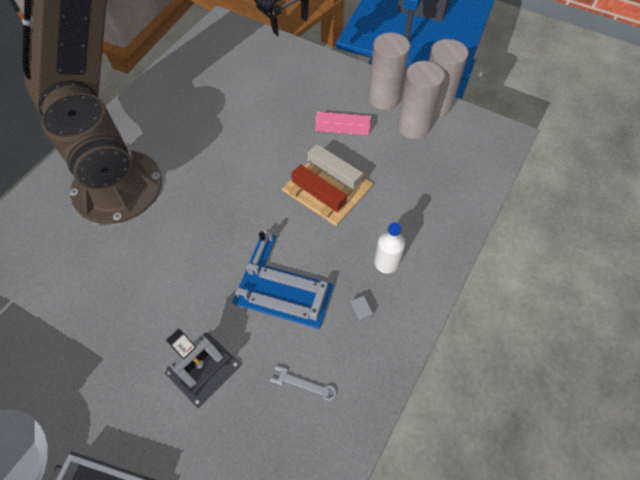

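View pics/top0.png

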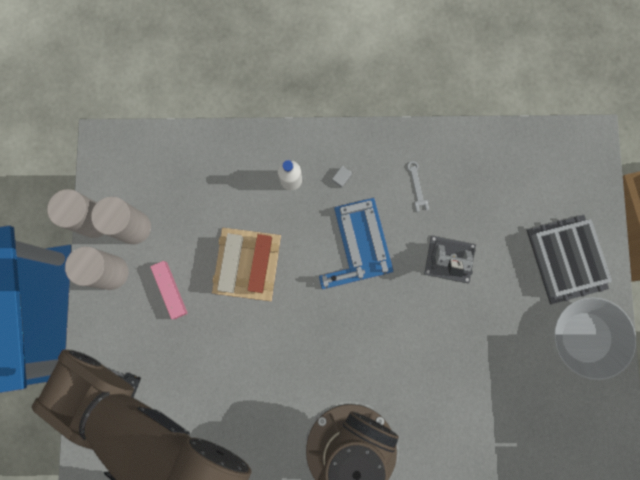

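The light grey prism is on the board at top (230,262), with the red one at (260,263). The pink bar at (168,290) is off the board and is the decoy. The bed is at (363,240) with its stop far from the robot, the bolt knob is at about (335,278), and the gauge in its rest is at (452,260). I'll enlarge these to confirm.

```bash
python3 - <<'E'
import cv2,numpy as np
t=cv2.imread("pics/top0.png"); s=cv2.imread("pics/scene0.png")
c=lambda im,x,y,w,h,f: cv2.resize(im[y:y+h,x:x+w],None,fx=f,fy=f,interpolation=cv2.INTER_CUBIC)
cv2.imwrite("pics/c1.png",c(t,205,190,200,110,4))
cv2.imwrite("pics/c2.png",c(t,410,220,80,70,8))
cv2.imwrite("pics/c3.png",c(s,225,225,115,105,6))
cv2.imwrite("pics/c4.png",c(s,155,320,90,90,6))
cv2.imwrite("pics/c5.png",c(s,275,105,110,125,4))
E
```

```text
(no output)
```

View pics/c1.png

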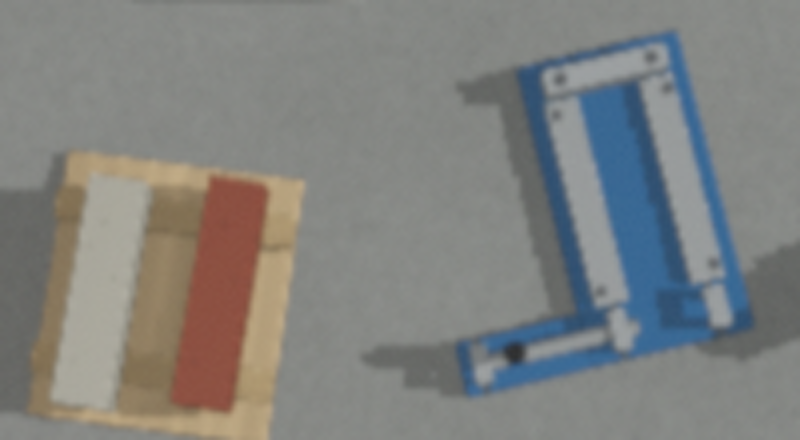

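View pics/c2.png

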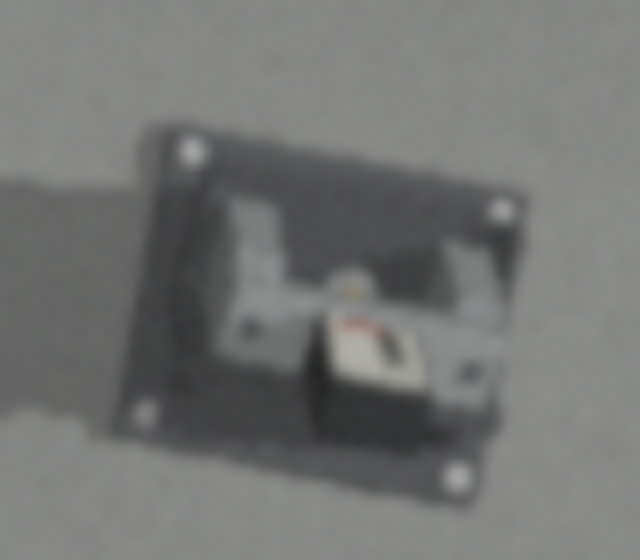

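View pics/c3.png

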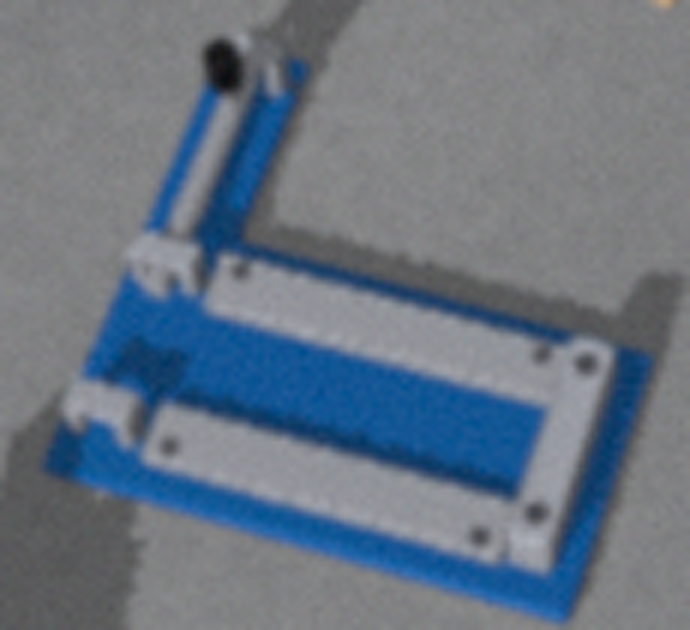

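View pics/c4.png

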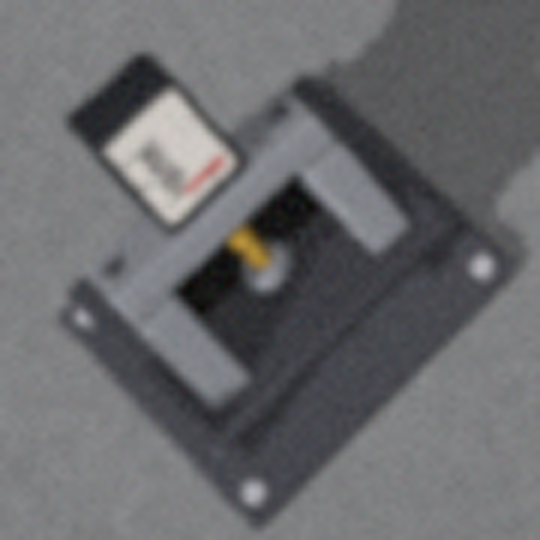

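View pics/c5.png

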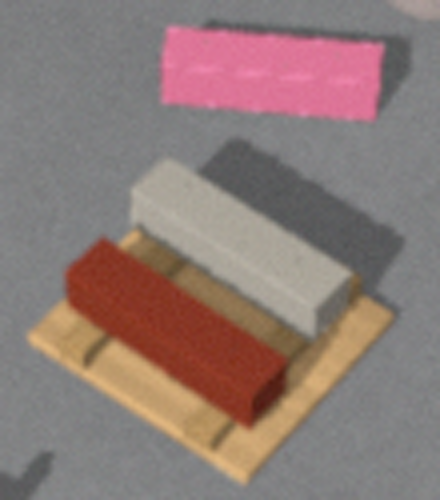

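```bash
python3 - <<'E'
import cv2,numpy as np
t=cv2.imread("pics/top0.png"); s=cv2.imread("pics/scene0.png")
def c(im,x,y,w,h,f,n):
    o=cv2.resize(im[y:y+h,x:x+w],None,fx=f,fy=f,interpolation=cv2.INTER_CUBIC)
    for i in range(0,w,5):
        cv2.putText(o,str(x+i),(i*f,8),0,.3,(0,255,255),1); o[:, int((i+.5)*f)]=o[:, int((i+.5)*f)]//2+np.array([0,90,90],np.uint8)
    for i in range(0,h,5):
        cv2.putText(o,str(y+i),(0,i*f+8),0,.3,(0,255,255),1); o[int((i+.5)*f)]=o[int((i+.5)*f)]//2+np.array([0,90,90],np.uint8)
    cv2.imwrite(f"pics/{n}.png",o)
c(t,318,196,78,60,10,"b1"); c(t,318,240,78,50,10,"b2"); c(t,210,225,75,78-3,8,"p1")
c(s,232,228,78,60,10,"b3"); c(s,270,262,66,64,9,"b4"); c(s,285,140,75,70,8,"p2")
E
```

```text
(no output)
```

View pics/b1.png

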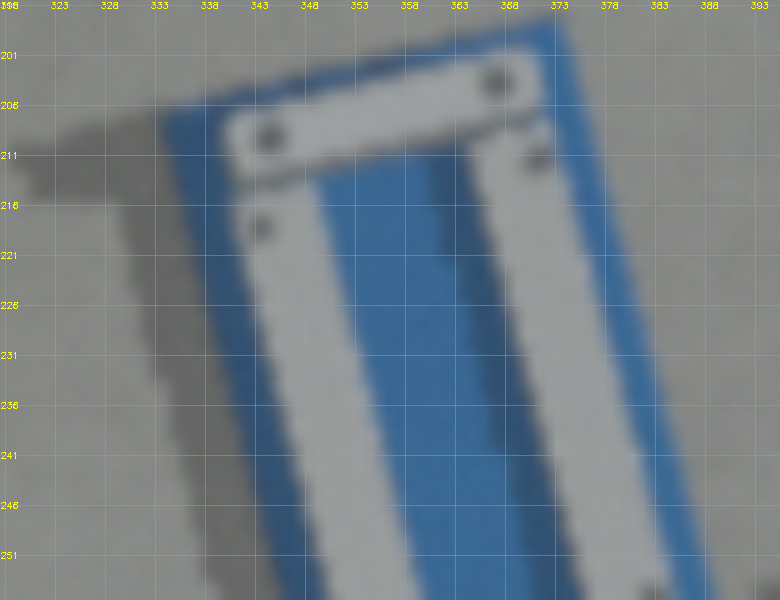

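View pics/b2.png

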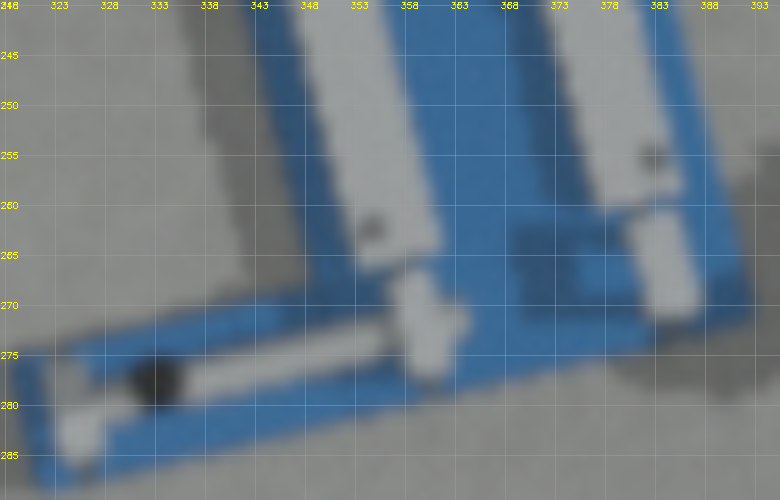

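View pics/b3.png

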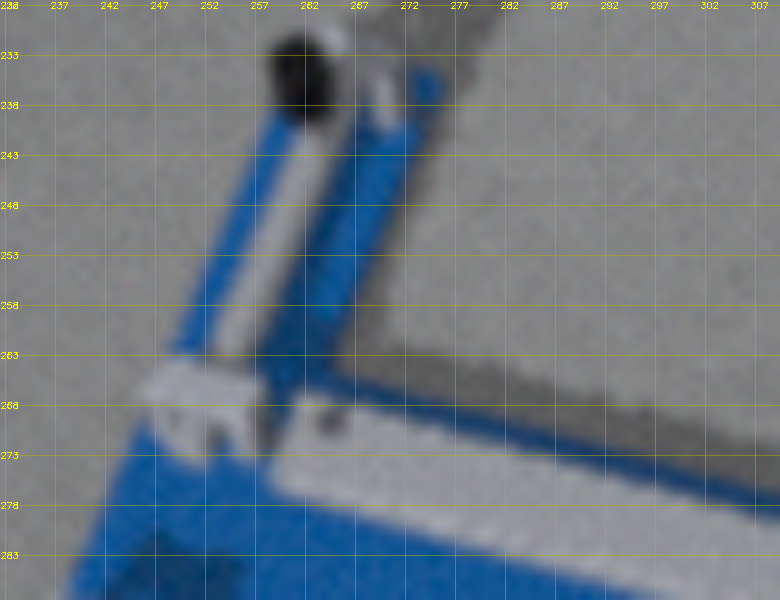

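View pics/b4.png

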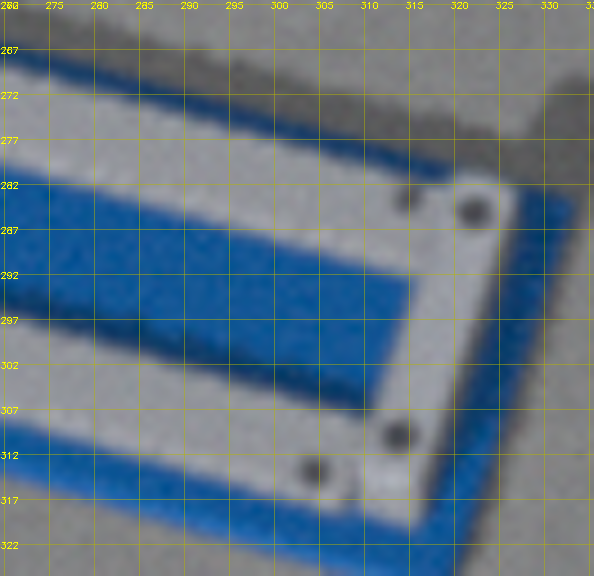

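View pics/p1.png

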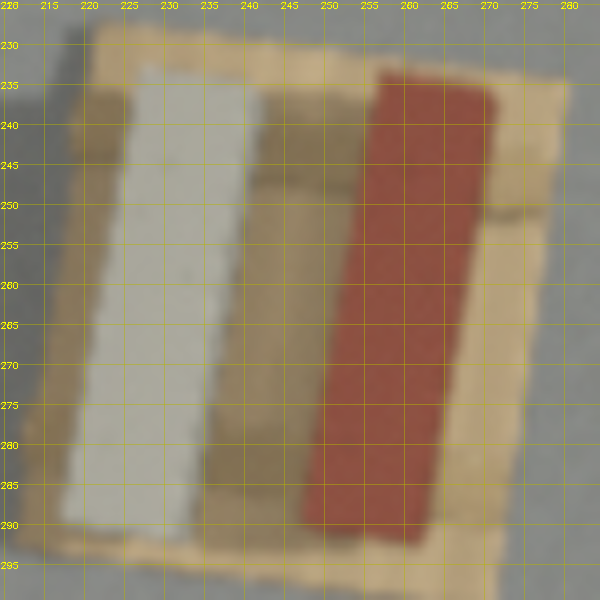

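View pics/p2.png

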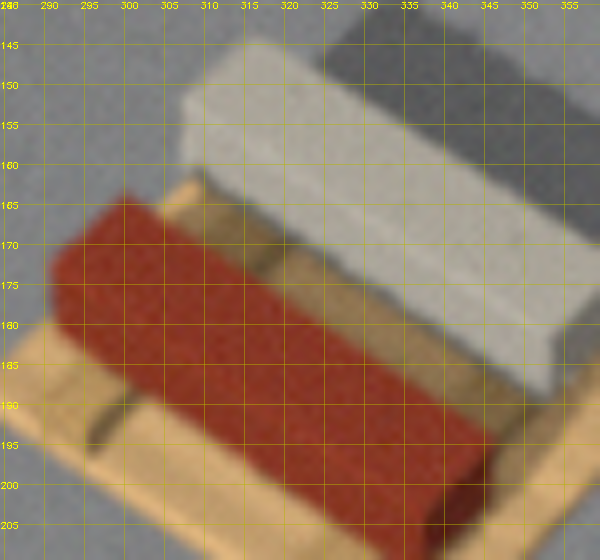

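```bash
cat > h.py <<'E'
import numpy as np
from rig import arm
M={n:arm.camera_model(n) for n in("scene","top")}
def ray(n,p):
    m=M[n]; f=240/np.tan(np.radians(m["vertical_fov"]/2)); T=m["T"]
    d=T[:3,:3]@np.array([(p[0]-m["cx"])/f,(p[1]-m["cy"])/f,1.]); return T[:3,3],d/np.linalg.norm(d)
def cast(n,p,z):
    o,d=ray(n,p); return (o+d*(z-o[2])/d[2])
def tri(p,q):
    o,d=ray("scene",p); a,b=ray("top",q)
    k=np.linalg.lstsq(np.c_[d,-b],a-o,rcond=None)[0]; P,Q=o+d*k[0],a+b*k[1]
    return (P+Q)/2,np.linalg.norm(P-Q)
def fit(L,W): # L local xy, W world xy -> t,yaw,res
    L=np.array(L);W=np.array(W);l=L-L.mean(0);w=W-W.mean(0)
    a=np.arctan2((l[:,0]*w[:,1]-l[:,1]*w[:,0]).sum(),(l*w).sum())
    R=np.array([[np.cos(a),-np.sin(a)],[np.sin(a),np.cos(a)]]);t=W.mean(0)-R@L.mean(0)
    return t,a,W-(L@R.T+t)
E
python3 - <<'E'
from h import *
np.set_printoptions(precision=4,suppress=True)
L=[(-.072,.047),(-.072,.023),(-.072,-.023),(-.072,-.047)]
P=[(353.3,266.7),(361.8,264.9),(377.5,260.9),(385.9,258.8)]
P2=[(341.2,213.7),(349.3,212.7),(364.5,210.3),(372.8,207.7)]; L2=[(.078,y) for _,y in L]
W=[cast("top",p,.024)[:2] for p in P+P2]
t,a,r=fit(L+L2,W);print("bed top",t,a,(r*1e3).round(1).tolist())
R=np.array([[np.cos(a),-np.sin(a)],[np.sin(a),np.cos(a)]])
loc=lambda P:(np.array(P)[...,:2]-t)@R
print("top screws rail",[loc(cast("top",p,.024)) for p in [(343.7,218.3),(371,211.3),(354.6,262.5),(382.7,255.3)]])
print("scn screws rail",[loc(cast("scene",p,.024)) for p in [(314.7,283.4),(304.5,313.9),(264.7,269.5),(252.9,298.9)]])
print("stop screws top",[loc(cast("top",p,.044)) for p in [(344.4,209.2),(367.2,203.7)]],"scn",[loc(cast("scene",p,.044)) for p in [(322.1,285.1),(313.9,309.8)]])
print("stop edge scn",[loc(cast("scene",p,.044)) for p in [(315.6,292.6),(310.4,307.6)]])
print("scn rail near +y",[loc(cast("scene",p,.024)) for p in [(261.2,266.8),(258.7,276.2)]])
k,e=tri((261.8,235.5),(332.7,277.8));print("knob",k,e,loc(k))
Lp=[(.08,.02),(.08,-.02),(-.08,-.02),(-.08,.02)]
for n,P in(("top",[(226.6,233),(242.3,234.8),(232.9,292),(217,289.5)]),("scene",[(362.6,173.4),(354.1,180.9),(307.6,151.8),(316.6,144.4)])):
    W=[cast(n,p,.07)[:2] for p in P];tt,aa,r=fit(Lp,W);print(n,tt,aa,(r*1e3).round(1).tolist())
E
```

```text
bed top [ 0.5795 -0.0431] 0.21811815139403892 [[-1.4, -0.2], [-1.7, -0.8], [-0.6, -0.2], [-0.0, -0.6], [3.9, -0.4], [1.4, -0.1], [-1.9, 1.3], [0.3, 1.0]]
top screws rail [array([0.0672, 0.0418]), array([ 0.0695, -0.0387]), array([-0.0627,  0.0408]), array([-0.0605, -0.0411])]
scn screws rail [array([0.0686, 0.0416]), array([ 0.0706, -0.0404]), array([-0.0607,  0.0397]), array([-0.059 , -0.0421])]
stop screws top [array([0.0889, 0.0354]), array([ 0.0899, -0.031 ])] scn [array([0.09 , 0.034]), array([ 0.0913, -0.0314])]
stop edge scn [array([0.0814, 0.0109]), array([ 0.0818, -0.0287])]
scn rail near +y [array([-0.0717,  0.044 ]), array([-0.068 ,  0.0181])]
knob [0.4645 0.0459 0.0559] 0.00032354930368292333 [-0.093   0.1118]
top [0.5083 0.3286] -0.14921916529471457 [[-1.1, 2.1], [-0.5, -2.0], [0.2, -2.1], [1.3, 1.9]]
scene [0.5124 0.3287] -0.15581807202732229 [[-0.0, -2.9], [-1.5, 3.7], [-0.0, 1.9], [1.5, -2.7]]
```

```bash
python3 - <<'E'
from h import *
np.set_printoptions(precision=4,suppress=True)
L=[(.068,.041),(.068,-.041),(-.062,.041),(-.062,-.041)]
A=[cast("top",p,.024)[:2] for p in [(343.7,218.3),(371,211.3),(354.6,262.5),(382.7,255.3)]]
B=[cast("scene",p,.024)[:2] for p in [(314.7,283.4),(304.5,313.9),(264.7,269.5),(252.9,298.9)]]
for w,l in((A,L),(B,L),(A+B,L+L)):
    t,a,r=fit(l,w);print(t,a,(r*1e3).round(1).tolist())
R=np.array([[np.cos(a),-np.sin(a)],[np.sin(a),np.cos(a)]])
loc=lambda P:(np.array(P)[...,:2]-t)@R
print("stop edge",[loc(cast("scene",p,.044)) for p in [(315.6,292.6),(310.4,307.6)]],"stop screws",[loc(cast("scene",p,.044)) for p in [(322.1,285.1),(313.9,309.8)]],[loc(cast("top",p,.044)) for p in [(344.4,209.2),(367.2,203.7)]])
print("near",[loc(cast("top",p,.024)) for p in [(353.3,266.7),(361.8,264.9),(377.5,260.9),(385.9,258.8)]])
print("knob",loc(tri((261.8,235.5),(332.7,277.8))[0]))
o=arm.get_obs()
from scipy.spatial.transform import Rotation as Ro
print(Ro.from_quat(o["orientation"],scalar_first=True).as_matrix())
# bottle, others
print("bottle cap",tri((395,229),(288,166)))
E
```

```text
[ 0.5797 -0.0424] 0.23555219674743516 [[-0.2, -1.1], [0.3, 0.6], [-0.4, 0.2], [0.3, 0.4]]
[ 0.5814 -0.043 ] 0.23452948104763835 [[-0.5, -0.3], [0.1, -0.1], [0.1, 0.1], [0.4, 0.3]]
[ 0.5806 -0.0427] 0.23504095338704414 [[-1.1, -0.7], [-0.5, 0.9], [-1.2, 0.4], [-0.5, 0.6], [0.3, -0.6], [0.9, -0.5], [0.9, -0.2], [1.2, 0.1]]
stop edge [array([0.0805, 0.0094]), array([ 0.0802, -0.0303])] stop screws [array([0.0895, 0.0323]), array([ 0.0896, -0.0331])] [array([0.0884, 0.0337]), array([ 0.0882, -0.0327])]
near [array([-0.0737,  0.0482]), array([-0.0745,  0.0237]), array([-0.0742, -0.022 ]), array([-0.0741, -0.0465])]
knob [-0.0922  0.1132]
[[-0.0005 -0.9377  0.3474]
 [-0.0009  0.3474  0.9377]
 [-1.      0.0001 -0.0011]]
bottle cap (array([0.7574, 0.165 , 0.1588]), np.float64(0.004649007205419968))
```

```bash
cat >> h.py <<'E'
from scipy.spatial.transform import Rotation as Ro
BED=np.array([.5806,-.0427]); BY=.235
def bed(x,y,z):
    c,s=np.cos(BY),np.sin(BY); return np.array([BED[0]+c*x-s*y,BED[1]+s*x+c*y,z])
def Rt(yaw,pitch=0): # tool: x down, z = left dir of yaw; pitch>0 tilts x axis to +forward
    c,s=np.cos(yaw),np.sin(yaw); f=np.array([c,s,0]);z=np.array([-s,c,0])
    x=np.sin(pitch)*f+np.cos(pitch)*np.array([0,0,-1]); return np.c_[x,np.cross(z,x),z]
def go(p,R):
    o=arm.get_obs(); C=Ro.from_quat(o["orientation"],scalar_first=True).as_matrix()
    print("linear",(C.T@(np.array(p)-o["tcp_pos"])).round(4).tolist(),"twist",Ro.from_matrix(C.T@R).as_rotvec().round(4).tolist(),"t",round(o["time"],2),"F",o["wrist_force"].round(1),"w",round(o["gripper_width"],4))
E
python3 -c "
from h import *
go([.510,.3286,.13],Rt(-.152))"
```

```text
linear [0.0842, -0.3641, -0.1394] twist [-0.2028, -0.001, -0.0002] t 0.1 F [-0.4  0.5  0.4] w 0.0954
```

```bash
python3 -m inch '[{"grip":0.7,"linear":[0,-0.182,-0.07],"twist":[-0.1,0,0]},{"grip":0.7,"linear":[0.04,-0.3641,-0.1394],"twist":[-0.2028,0,0]},{"grip":0.7,"linear":[0.084,-0.3641,-0.1394],"twist":[-0.2028,0,0]},{"grip":0.7,"linear":[0.084,-0.3641,-0.1394],"twist":[-0.2028,0,0]},{"grip":0.7,"linear":[0.084,-0.3641,-0.1394],"twist":[-0.2028,0,0]},{"grip":0.7,"linear":[0.084,-0.3641,-0.1394],"twist":[-0.2028,0,0]},{"grip":0.7,"linear":[0.084,-0.3641,-0.1394],"twist":[-0.2028,0,0]},{"grip":0.7,"linear":[0.084,-0.3641,-0.1394],"twist":[-0.2028,0,0]}]' 40
python3 -c "
from h import *
go([.510,.3286,.13],Rt(-.152))"
```

```text
time: 0.9
tcp_pos: [0.5109, 0.3277, 0.1301]
orientation: [0.536, -0.461, 0.537, 0.461]
wrist_force: [-0.8, 0.2, 1.5]
gripper_width: 0.0666
linear [0.0001, 0.001, 0.0008] twist [-0.0, -0.0001, -0.0003] t 0.9 F [-0.8  0.2  1.5] w 0.0666
```

```bash
python3 -m inch '[{"grip":0.7,"linear":[0.05,0.001,0.0008],"twist":[0,0,0]},{"grip":0.7,"linear":[0.086,0.001,0.0008],"twist":[0,0,0]},{"grip":0.7,"linear":[0.086,0.001,0.0008],"twist":[0,0,0]},{"grip":0.7,"linear":[0.086,0.001,0.0008],"twist":[0,0,0]}]'
python3 - <<'E'
from h import *
import cv2
for n in("scene","top"): cv2.imwrite(f"pics/{n}1.png",arm.read_camera(n)[:,:,::-1])
s=cv2.imread("pics/scene1.png")[100:240,250:400]; t=cv2.imread("pics/top1.png")[210:310,180:300]
cv2.imwrite("pics/d1.png",np.hstack([cv2.resize(s,(400,373)),cv2.resize(t,(400,373))]))
E
```

```text
time: 1.3
tcp_pos: [0.5089, 0.3303, 0.0451]
orientation: [0.536, -0.461, 0.537, 0.461]
wrist_force: [0.6, -0.2, 0.2]
gripper_width: 0.0667
```

View pics/d1.png

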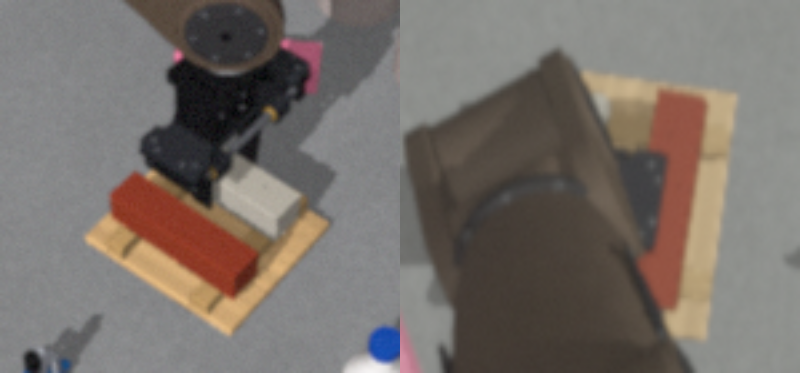

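The fingers straddle the grey prism at scene (330,175), with the near finger in the gap clear of the red one. I'll close now.

```bash
python3 -m inch '[{"grip":0.3,"linear":[0,0,0],"twist":[0,0,0]},{"grip":0.3,"linear":[0,0,0],"twist":[0,0,0]},{"grip":0.3,"linear":[0,0,0],"twist":[0,0,0]},{"grip":0.3,"linear":[0,0,0],"twist":[0,0,0]},{"grip":0.3,"linear":[0,0,0],"twist":[0,0,0]},{"grip":0.3,"linear":[0,0,0],"twist":[0,0,0]}]' 50
python3 -m inch '[{"grip":0.3,"linear":[-0.02,0,0],"twist":[0,0,0]},{"grip":0.3,"linear":[-0.05,0,0],"twist":[0,0,0]},{"grip":0.3,"linear":[-0.08,0,0],"twist":[0,0,0]},{"grip":0.3,"linear":[-0.08,0,0],"twist":[0,0,0]},{"grip":0.3,"linear":[-0.08,0,0],"twist":[0,0,0]}]'
python3 - <<'E'
from h import *
import cv2
for n in("scene","top"): cv2.imwrite(f"pics/{n}2.png",arm.read_camera(n)[:,:,::-1])
s=cv2.imread("pics/scene2.png")[90:220,260:390]; 
cv2.imwrite("pics/d2.png",cv2.resize(s,None,fx=4.5,fy=4.5,interpolation=cv2.INTER_CUBIC))
go(bed(-.008,0,.12),Rt(BY))
E
```

```text
time: 2.0
tcp_pos: [0.509, 0.3305, 0.0453]
orientation: [0.537, -0.461, 0.536, 0.461]
wrist_force: [-1.8, 0.6, 6.1]
gripper_width: 0.0398
time: 2.5
tcp_pos: [0.5084, 0.3299, 0.1239]
orientation: [0.536, -0.461, 0.537, 0.461]
wrist_force: [-0.2, -0.3, -6.6]
gripper_width: 0.0396
linear [0.0032, -0.1207, -0.3601] twist [-0.3869, -0.0013, -0.0027] t 2.6 F [-0.3  0.4 -5.3] w 0.0393
```

View pics/d2.png

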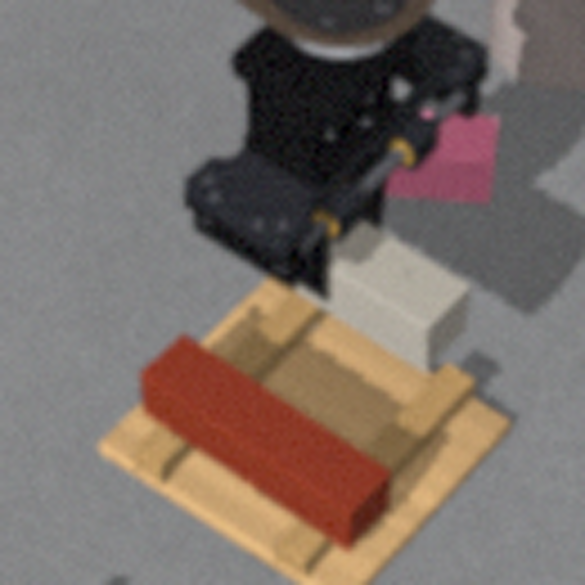

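```bash
python3 -m inch '[{"grip":0.3,"linear":[0,-0.008,-0.024],"twist":[-0.02,0,0]},{"grip":0.3,"linear":[0,-0.02,-0.06],"twist":[-0.06,0,0]},{"grip":0.3,"linear":[0,-0.035,-0.105],"twist":[-0.11,0,0]},{"grip":0.3,"linear":[0,-0.05,-0.15],"twist":[-0.16,0,0]},{"grip":0.3,"linear":[0,-0.065,-0.195],"twist":[-0.21,0,0]},{"grip":0.3,"linear":[0,-0.08,-0.24],"twist":[-0.26,0,0]},{"grip":0.3,"linear":[0,-0.095,-0.285],"twist":[-0.31,0,0]},{"grip":0.3,"linear":[0,-0.107,-0.32],"twist":[-0.345,0,0]}]' 50
python3 -m inch '[{"grip":0.3,"linear":[0.003,-0.0215,-0.0275],"twist":[-0.042,0,0]},{"grip":0.3,"linear":[0.003,-0.0215,-0.0275],"twist":[-0.042,0,0]},{"grip":0.3,"linear":[0.003,-0.0215,-0.0275],"twist":[-0.042,0,0]},{"grip":0.3,"linear":[0.003,-0.0215,-0.0275],"twist":[-0.042,0,0]}]' 50
python3 - <<'E'
from h import *
go(bed(-.008,0,.12),Rt(BY))
E
```

```text
time: 3.4
tcp_pos: [0.5656, -0.0049, 0.1231]
orientation: [0.449, -0.545, 0.45, 0.547]
wrist_force: [0.7, 1.0, -4.8]
gripper_width: 0.0393
time: 3.8
tcp_pos: [0.5916, -0.0246, 0.1206]
orientation: [0.438, -0.554, 0.438, 0.556]
wrist_force: [0.1, 0.3, -4.5]
gripper_width: 0.0402
linear [0.0006, 0.0229, -0.015] twist [0.0, 0.0011, -0.0023] t 3.8 F [ 0.1  0.3 -4.5] w 0.0402
```

```bash
python3 -m inch '[{"grip":0.3,"linear":[0.0006,0.0229,-0.015],"twist":[0,0.0011,-0.0023]},{"grip":0.3,"linear":[0.03,0.0229,-0.015],"twist":[0,0.0011,-0.0023]},{"grip":0.3,"linear":[0.06,0.0229,-0.015],"twist":[0,0.0011,-0.0023]},{"grip":0.3,"linear":[0.06,0.0229,-0.015],"twist":[0,0.0011,-0.0023]},{"grip":0.3,"linear":[0.06,0.0229,-0.015],"twist":[0,0.0011,-0.0023]}]' 50
python3 - <<'E'
from h import *
import cv2
for n in("scene","top"): cv2.imwrite(f"pics/{n}3.png",arm.read_camera(n)[:,:,::-1])
def c(im,x,y,w,h,f,n):
    o=cv2.resize(im[y:y+h,x:x+w],None,fx=f,fy=f,interpolation=cv2.INTER_CUBIC)
    for i in range(0,w,5): cv2.putText(o,str(x+i),(i*f,8),0,.3,(0,255,255),1); o[:, int((i+.5)*f)]=o[:, int((i+.5)*f)]//2+np.array([0,90,90],np.uint8)
    for i in range(0,h,5): cv2.putText(o,str(y+i),(0,i*f+8),0,.3,(0,255,255),1); o[int((i+.5)*f)]=o[int((i+.5)*f)]//2+np.array([0,90,90],np.uint8)
    cv2.imwrite(f"pics/{n}.png",o)
c(cv2.imread("pics/scene3.png"),225,220,115,110,6,"e1");c(cv2.imread("pics/top3.png"),310,190,95,100,6,"e2")
go(bed(-.004,0,.029),Rt(BY))
E
```

```text
time: 4.3
tcp_pos: [0.5736, -0.0444, 0.062]
orientation: [-0.438, 0.556, -0.437, -0.555]
wrist_force: [-0.8, 0.7, -5.4]
gripper_width: 0.0398
linear [0.0341, -0.0024, 0.0006] twist [0.0007, -0.0017, 0.0039] t 4.4 F [-0.8 -0.3 -5.8] w 0.0399
```

View pics/e1.png

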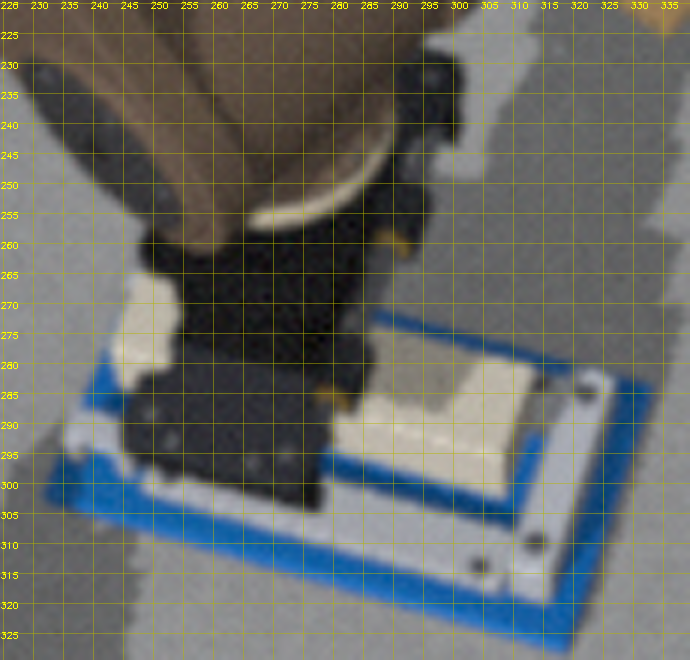

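View pics/e2.png

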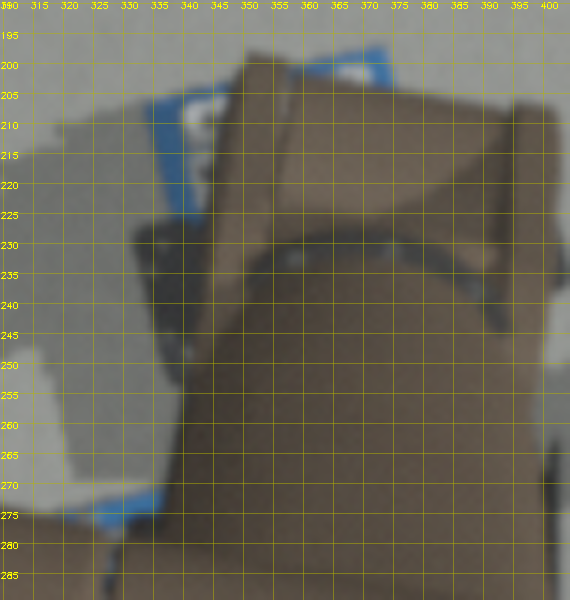

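```bash
python3 - <<'E'
from h import *
np.set_printoptions(precision=4,suppress=True)
o=arm.get_obs();R=np.array([[np.cos(BY),-np.sin(BY)],[np.sin(BY),np.cos(BY)]])
print("tcp loc",(o["tcp_pos"][:2]-BED)@R,o["tcp_pos"])
for p in [(313.5,281.2),(308.7,295)]: print((cast("scene",p,.087)[:2]-BED)@R)
print((cast("scene",(308.5,302.5),.047)[:2]-BED)@R)
E
```

```text
tcp loc [-0.0065 -0.0005] [ 0.5744 -0.0447  0.0631]
[0.0738 0.017 ]
[ 0.0737 -0.0188]
[ 0.0725 -0.0206]
```

```bash
python3 -m inch '[{"grip":0.3,"linear":[0.012,-0.001,0.0006],"twist":[0.0007,-0.0017,0.0039]},{"grip":0.3,"linear":[0.024,-0.001,0.0006],"twist":[0.0007,-0.0017,0.0039]},{"grip":0.3,"linear":[0.028,-0.001,0.0006],"twist":[0.0007,-0.0017,0.0039]},{"grip":0.3,"linear":[0.031,-0.001,0.0006],"twist":[0.0007,-0.0017,0.0039]},{"grip":0.3,"linear":[0.031,-0.001,0.0006],"twist":[0.0007,-0.0017,0.0039]}]' 50
python3 -c "
from h import *
go(bed(0,0,.029),Rt(BY))"
```

```text
time: 4.9
tcp_pos: [0.5745, -0.0443, 0.0303]
orientation: [0.438, -0.554, 0.439, 0.556]
wrist_force: [0.2, 0.5, -5.1]
gripper_width: 0.0396
linear [0.0012, -0.0063, 0.0001] twist [-0.0008, 0.001, -0.0023] t 4.9 F [ 0.2  0.5 -5.1] w 0.0396
```

```bash
python3 -m inch '[{"grip":0.3,"linear":[0,-0.002,0],"twist":[0,0,0]},{"grip":0.3,"linear":[0,-0.004,0],"twist":[0,0,0]},{"grip":0.3,"linear":[0,-0.006,0],"twist":[0,0,0]}]' 50
python3 -c "
from h import *
go(bed(0,0,.029),Rt(BY))"
```

```text
time: 5.2
tcp_pos: [0.5806, -0.043, 0.031]
orientation: [0.438, -0.555, 0.438, 0.556]
wrist_force: [-11.5, -5.9, -2.3]
gripper_width: 0.0402
linear [0.002, -0.0, 0.0003] twist [-0.0006, 0.0006, -0.0016] t 5.2 F [-11.5  -5.9  -2.3] w 0.0402
```

```bash
python3 -m inch '[{"grip":0.3,"linear":[0.001,0.0005,0.0003],"twist":[0,0,0]},{"grip":0.3,"linear":[0.002,0.0005,0.0003],"twist":[0,0,0]},{"grip":0.3,"linear":[0.002,0.0005,0.0003],"twist":[0,0,0]}]' 50
python3 -c "
from h import *
go(bed(0,0,.029),Rt(BY))"
```

```text
time: 5.5
tcp_pos: [0.5801, -0.0427, 0.0293]
orientation: [0.438, -0.555, 0.438, 0.555]
wrist_force: [-2.6, 0.2, 2.7]
gripper_width: 0.0399
linear [0.0003, -0.0005, -0.0002] twist [-0.0007, 0.0005, -0.0009] t 5.5 F [-2.6  0.2  2.7] w 0.0399
```

Force went from −5 to +2.7 N in z, so it is on the floor and touching the stop. I'll release slightly first.

```bash
python3 -m inch '[{"grip":0.55,"linear":[0,0,0],"twist":[0,0,0]},{"grip":0.55,"linear":[0,0,0],"twist":[0,0,0]},{"grip":0.55,"linear":[0,0,0],"twist":[0,0,0]},{"grip":0.55,"linear":[0,0,0],"twist":[0,0,0]},{"grip":0.55,"linear":[-0.04,0,0],"twist":[0,0,0]},{"grip":0.55,"linear":[-0.08,0,0],"twist":[0,0,0]},{"grip":0.55,"linear":[-0.1,0,0],"twist":[0,0,0]},{"grip":0.55,"linear":[-0.1,0,0],"twist":[0,0,0]}]'
python3 - <<'E'
from h import *
go(bed(-.092,.16,.14),Rt(BY))
E
```

```text
time: 6.3
tcp_pos: [0.5813, -0.0429, 0.1317]
orientation: [-0.439, 0.556, -0.438, -0.554]
wrist_force: [-0.4, 0.4, -0.6]
gripper_width: 0.0522
linear [-0.0089, 0.0927, 0.1603] twist [-0.0006, -0.0014, 0.0032] t 6.3 F [-0.4  0.4 -0.6] w 0.0522
```

```bash
python3 -m inch '[{"grip":0,"linear":[-0.009,0.023,0.04],"twist":[0,-0.0014,0.0032]},{"grip":0,"linear":[-0.009,0.046,0.08],"twist":[0,-0.0014,0.0032]},{"grip":0,"linear":[-0.009,0.07,0.12],"twist":[0,-0.0014,0.0032]},{"grip":0,"linear":[-0.009,0.0927,0.16],"twist":[0,-0.0014,0.0032]},{"grip":0,"linear":[-0.009,0.0927,0.16],"twist":[0,-0.0014,0.0032]},{"grip":0,"linear":[-0.009,0.0927,0.16],"twist":[0,-0.0014,0.0032]},{"grip":0,"linear":[-0.009,0.0927,0.16],"twist":[0,-0.0014,0.0032]}]'
python3 - <<'E'
from h import *
import cv2
for n in("scene","top"): cv2.imwrite(f"pics/{n}4.png",arm.read_camera(n)[:,:,::-1])
s=cv2.imread("pics/scene4.png")[200:340,210:350]; t=cv2.imread("pics/top4.png")[180:300,300:420]
cv2.imwrite("pics/d4.png",np.hstack([cv2.resize(s,(400,400)),cv2.resize(t,(400,400))]))
go(bed(-.092,.152,.052),Rt(BY))
E
```

```text
time: 7.0
tcp_pos: [0.4535, 0.0909, 0.1376]
orientation: [0.437, -0.553, 0.439, 0.557]
wrist_force: [0.5, 1.0, 0.0]
gripper_width: 0.0026
linear [0.0856, -0.001, -0.0074] twist [-0.0019, 0.0021, -0.0049] t 7.1 F [-0.3 -0.3  0.2] w 0.0004
```

View pics/d4.png

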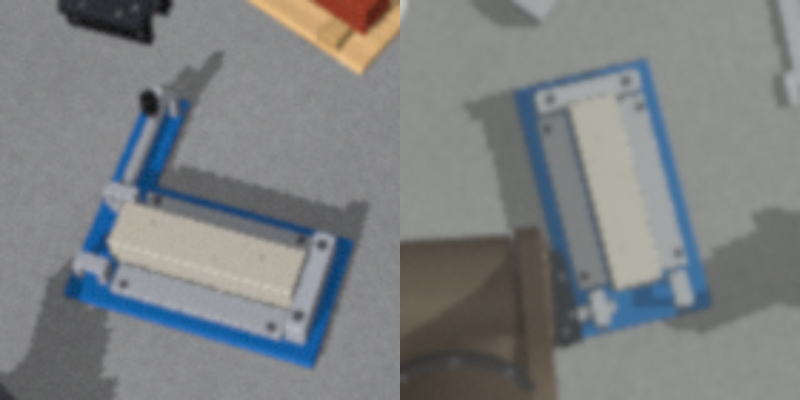

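The prism lies in the channel flush with the stop, and the bolt is still back with its knob at scene (262,235). Next I come down behind the knob.

```bash
python3 -m inch '[{"grip":0,"linear":[0.03,-0.001,-0.0074],"twist":[0,0.0021,-0.0049]},{"grip":0,"linear":[0.07,-0.001,-0.0074],"twist":[0,0.0021,-0.0049]},{"grip":0,"linear":[0.0856,-0.001,-0.0074],"twist":[0,0.0021,-0.0049]},{"grip":0,"linear":[0.0856,-0.001,-0.0074],"twist":[0,0.0021,-0.0049]}]'
python3 - <<'E'
from h import *
import cv2
s=arm.read_camera("scene")[200:340,210:350,::-1]
cv2.imwrite("pics/d5.png",cv2.resize(s,(560,560)))
go(bed(-.092,.071,.052),Rt(BY))
E
```

```text
time: 7.5
tcp_pos: [0.4545, 0.0837, 0.0503]
orientation: [0.438, -0.554, 0.439, 0.556]
wrist_force: [-0.3, 0.3, 0.3]
gripper_width: 0.0002
linear [-0.0004, -0.0007, -0.0813] twist [-0.0019, 0.0004, -0.002] t 7.55 F [ 0.5 -0.5  0.2] w 0.0004
```

View pics/d5.png

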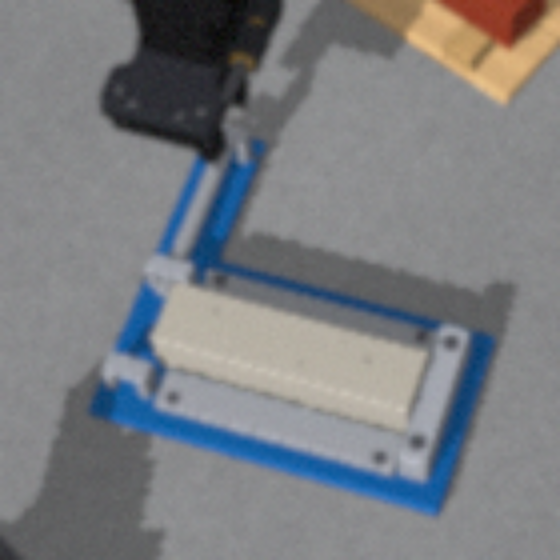

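```bash
python3 -m inch '[{"grip":0,"linear":[0,0,-0.01],"twist":[0,0,0]},{"grip":0,"linear":[0,0,-0.02],"twist":[0,0,0]},{"grip":0,"linear":[0,0,-0.03],"twist":[0,0,0]},{"grip":0,"linear":[0,0,-0.04],"twist":[0,0,0]},{"grip":0,"linear":[0,0,-0.05],"twist":[0,0,0]},{"grip":0,"linear":[0,0,-0.06],"twist":[0,0,0]},{"grip":0,"linear":[0,0,-0.068],"twist":[0,0,0]},{"grip":0,"linear":[0,0,-0.074],"twist":[0,0,0]}]'
python3 - <<'E'
from h import *
go(bed(-.092,.071,.052),Rt(BY))
E
```

```text
time: 8.35
tcp_pos: [0.4724, 0.0117, 0.0524]
orientation: [-0.438, 0.555, -0.438, -0.555]
wrist_force: [0.3, 2.4, 1.6]
gripper_width: 0.0003
linear [0.0004, -0.0006, -0.0071] twist [-0.0011, -0.0, 0.0001] t 8.35 F [0.3 2.4 1.6] w 0.0003
```

Dragging at about 2 N, as expected for the bolt. I'll creep on until the end stop shows.

```bash
python3 -m inch '[{"grip":0,"linear":[0,0,-0.003],"twist":[0,0,0]},{"grip":0,"linear":[0,0,-0.005],"twist":[0,0,0]},{"grip":0,"linear":[0,0,-0.007],"twist":[0,0,0]}]'
python3 -m inch '[{"grip":0,"linear":[0,0,-0.001],"twist":[0,0,0]},{"grip":0,"linear":[0,0,-0.0015],"twist":[0,0,0]}]'
```

```text
time: 8.65
tcp_pos: [0.4738, 0.0057, 0.0523]
orientation: [0.438, -0.555, 0.438, 0.555]
wrist_force: [0.1, 2.3, 1.3]
gripper_width: 0.0005
time: 8.85
tcp_pos: [0.4742, 0.0043, 0.0524]
orientation: [0.438, -0.555, 0.438, 0.555]
wrist_force: [0.4, 1.8, 1.2]
gripper_width: 0.0002
```

```bash
python3 -m inch '[{"grip":0,"linear":[0,0,-0.0015],"twist":[0,0,0]},{"grip":0,"linear":[0,0,-0.003],"twist":[0,0,0]}]'
python3 -m inch '[{"grip":0,"linear":[0,0,-0.0015],"twist":[0,0,0]},{"grip":0,"linear":[0,0,-0.003],"twist":[0,0,0]}]'
python3 - <<'E'
from h import *
import cv2
s=arm.read_camera("scene")[200:340,210:350,::-1]
cv2.imwrite("pics/d6.png",cv2.resize(s,(560,560)))
go(bed(-.092,.071,.052),Rt(BY))
E
```

```text
time: 9.05
tcp_pos: [0.4748, 0.0013, 0.0524]
orientation: [0.438, -0.555, 0.438, 0.555]
wrist_force: [-0.0, 0.8, 0.6]
gripper_width: 0.0005
time: 9.25
tcp_pos: [0.475, -0.0001, 0.0524]
orientation: [0.439, -0.554, 0.438, 0.556]
wrist_force: [-0.7, 32.5, 5.0]
gripper_width: 0.0005
linear [0.0004, -0.0008, 0.0049] twist [-0.0017, 0.0025, -0.0007] t 9.3 F [-0.2 24.5  4.5] w 0.0002
```

View pics/d6.png

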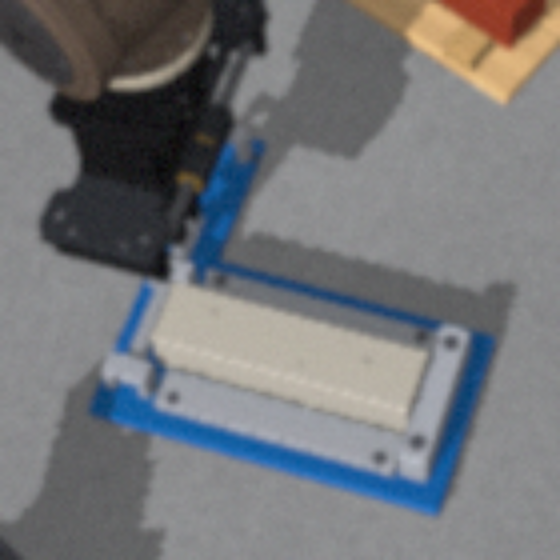

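Bolt home: the force jumped to 32 N and the rod spans the channel at (140,320) in the crop. I'll back off, and meanwhile compute the gauge pose from the first pictures.

```bash
python3 -m inch '[{"grip":0,"linear":[0,0,0.01],"twist":[0,0,0]},{"grip":0,"linear":[0,0,0.02],"twist":[0,0,0]},{"grip":0,"linear":[-0.05,0,0.02],"twist":[0,0,0]},{"grip":0.5,"linear":[-0.1,0,0.02],"twist":[0,0,0]},{"grip":0.7,"linear":[-0.15,0,0.02],"twist":[0,0,0]},{"grip":0.7,"linear":[-0.19,0,0.02],"twist":[0,0,0]},{"grip":0.7,"linear":[-0.19,0,0.02],"twist":[0,0,0]}]'
python3 - <<'E'
from h import *
np.set_printoptions(precision=4,suppress=True)
T=lambda x,y:(410+(x-3.5)/8,220+(y-3.5)/8); S=lambda x,y:(155+(x-2.5)/6,320+(y-2.5)/6)
for n,s,t in [("scr far+y",(482,266),(192,153)),("scr far-y",(253,492),(503,209)),("scr near-y",(82,318),(458,479)),
 ("beam +y",(280,110),(248,328)),("beam -y",(113,268),(470,373)),("plate top +y",(175,90),(335,380)),("plate top -y",(105,150),(428,392)),("plate bot -y",(170,227),(413,322)),("plate bot +y",(240,160),(326,312))]:
    p,e=tri(S(*s),T(*t)); print(n,p,round(e,4))
E
```

```text
time: 10.0
tcp_pos: [0.4725, 0.0179, 0.2471]
orientation: [-0.44, 0.558, -0.436, -0.552]
wrist_force: [0.6, -0.5, -0.7]
gripper_width: 0.0272
scr far+y [ 0.5787 -0.2442  0.0043] 0.0015
scr far-y [ 0.5568 -0.3539  0.0082] 0.0001
scr near-y [ 0.461  -0.3353  0.0035] 0.0009
beam +y [ 0.5075 -0.2467  0.0846] 0.001
beam -y [ 0.4916 -0.3218  0.083 ] 0.0003
plate top +y [ 0.4866 -0.2665  0.1238] 0.0029
plate top -y [ 0.4817 -0.296   0.129 ] 0.0024
plate bot -y [ 0.5068 -0.3008  0.0988] 0.0021
plate bot +y [ 0.5115 -0.2706  0.0973] 0.0013
```

```bash
cat >> h.py <<'E'
GY=-.197; GR=np.array([.484,-.281,.111]); U=Rt(GY,.56)[:,0]*-1
E
python3 - <<'E'
from h import *
print(U)
go(GR+.06*U,Rt(GY,.56))
E
```

```text
[-0.52091209  0.10396814  0.84725511]
linear [0.0855, 0.0879, -0.2798] twist [0.4204, 0.1195, -0.5424] t 10.0 F [ 0.6 -0.5 -0.7] w 0.0272
```

```bash
python3 -m inch '[{"grip":0.7,"linear":[0,0.02,-0.04],"twist":[0.07,0.02,-0.09]},{"grip":0.7,"linear":[0,0.04,-0.09],"twist":[0.14,0.04,-0.18]},{"grip":0.7,"linear":[0.01,0.06,-0.14],"twist":[0.21,0.06,-0.27]},{"grip":0.7,"linear":[0.02,0.08,-0.19],"twist":[0.28,0.08,-0.36]},{"grip":0.7,"linear":[0.03,0.088,-0.24],"twist":[0.35,0.1,-0.45]},{"grip":0.7,"linear":[0.05,0.088,-0.28],"twist":[0.42,0.12,-0.542]},{"grip":0.7,"linear":[0.0855,0.088,-0.28],"twist":[0.42,0.12,-0.542]},{"grip":0.7,"linear":[0.0855,0.088,-0.28],"twist":[0.42,0.12,-0.542]}]'
python3 - <<'E'
from h import *
go(GR+.06*U,Rt(GY,.56))
E
```

```text
time: 10.8
tcp_pos: [0.4703, -0.2657, 0.1832]
orientation: [0.638, -0.566, 0.434, 0.291]
wrist_force: [0.8, 0.2, 1.1]
gripper_width: 0.0661
linear [0.012, 0.0234, -0.0124] twist [-0.0174, -0.0296, -0.0716] t 10.8 F [0.8 0.2 1.1] w 0.0661
```

```bash
python3 -m inch '[{"grip":0.7,"linear":[0,0,0],"twist":[0,0,0]},{"grip":0.7,"linear":[0,0,0],"twist":[0,0,0]}]'
python3 - <<'E'
from h import *
go(GR+.06*U,Rt(GY,.56))
E
```

```text
time: 11.0
tcp_pos: [0.4706, -0.2641, 0.1856]
orientation: [0.638, -0.567, 0.432, 0.291]
wrist_force: [1.1, 0.1, -0.2]
gripper_width: 0.0663
linear [0.0141, 0.0246, -0.014] twist [-0.014, -0.0285, -0.0685] t 11.0 F [ 1.1  0.1 -0.2] w 0.0663
```

```bash
python3 -m inch '[{"grip":0.7,"linear":[0,0.0246,-0.014],"twist":[-0.014,-0.0285,-0.0685]},{"grip":0.7,"linear":[0.0141,0.0246,-0.014],"twist":[-0.014,-0.0285,-0.0685]},{"grip":0.7,"linear":[0.0141,0.0246,-0.014],"twist":[-0.014,-0.0285,-0.0685]},{"grip":0.7,"linear":[0.0141,0.0246,-0.014],"twist":[-0.014,-0.0285,-0.0685]}]'
python3 - <<'E'
from h import *
import cv2
for n in("scene","top"): cv2.imwrite(f"pics/{n}7.png",arm.read_camera(n)[:,:,::-1])
s=cv2.imread("pics/scene7.png")[260:430,100:270]; t=cv2.imread("pics/top7.png")[200:320,390:510]
cv2.imwrite("pics/d7.png",np.hstack([cv2.resize(s,(400,400)),cv2.resize(t,(400,400))]))
go(GR-.015*U,Rt(GY,.56)); print(arm.get_obs()["joint_pos"].round(2))
E
```

```text
time: 11.4
tcp_pos: [0.4734, -0.2652, 0.1903]
orientation: [0.64, -0.568, 0.43, 0.287]
wrist_force: [0.7, 0.9, -0.1]
gripper_width: 0.0666
linear [0.0915, 0.0251, -0.0111] twist [-0.0173, -0.0293, -0.0588] t 11.5 F [-0.8 -0.8 -0.1] w 0.0666
[-0.75  0.28  2.11  0.67  0.37 -2.68]
```

View pics/d7.png

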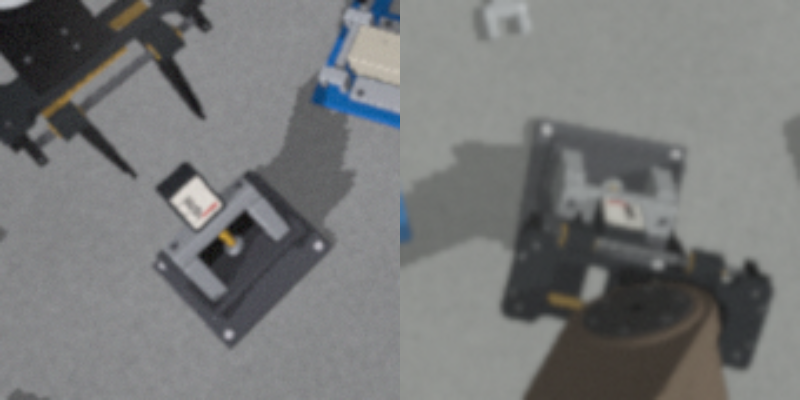

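Both views show the gauge in its rest below the open fingers, but joint 6 is at its range end (−2.68). I'll take the equivalent grasp half a turn about the tool axis, and check the sign first.

```bash
python3 -m inch '[{"grip":0.7,"linear":[0,0,0],"twist":[0.12,0,0]},{"grip":0.7,"linear":[0,0,0],"twist":[0.12,0,0]}]'
python3 - <<'E'
from h import *
R=Rt(GY,.56)@np.diag([1,-1,-1]); go(GR+.06*U,R); print(arm.get_obs()["joint_pos"].round(2))
E
```

```text
time: 11.7
tcp_pos: [0.4732, -0.2656, 0.1905]
orientation: [0.673, -0.528, 0.447, 0.26]
wrist_force: [-0.4, -0.4, -0.3]
gripper_width: 0.0664
linear [0.0168, 0.0278, -0.0166] twist [3.0004, -0.0852, 0.0499] t 11.7 F [-0.4 -0.4 -0.3] w 0.0664
[-0.75  0.28  2.11  0.67  0.37 -2.56]
```

```bash
python3 -m inch '[{"grip":0.7,"linear":[0,0,0],"twist":[0.14,0,0]},{"grip":0.7,"linear":[0,0,0],"twist":[0.28,0,0]},{"grip":0.7,"linear":[0,0,0],"twist":[0.42,0,0]},{"grip":0.7,"linear":[0,0,0],"twist":[0.56,0,0]},{"grip":0.7,"linear":[0,0,0],"twist":[0.7,0,0]},{"grip":0.7,"linear":[0,0,0],"twist":[0.84,0,0]},{"grip":0.7,"linear":[0,0,0],"twist":[0.98,0,0]},{"grip":0.7,"linear":[0,0,0],"twist":[1.12,0,0]}]'
python3 -m inch '[{"grip":0.7,"linear":[0,0,0],"twist":[0.14,0,0]},{"grip":0.7,"linear":[0,0,0],"twist":[0.28,0,0]},{"grip":0.7,"linear":[0,0,0],"twist":[0.42,0,0]},{"grip":0.7,"linear":[0,0,0],"twist":[0.56,0,0]},{"grip":0.7,"linear":[0,0,0],"twist":[0.7,0,0]},{"grip":0.7,"linear":[0,0,0],"twist":[0.84,0,0]},{"grip":0.7,"linear":[0,0,0],"twist":[0.98,0,0]},{"grip":0.7,"linear":[0,0,0],"twist":[1.12,0,0]}]'
python3 -m inch '[{"grip":0.7,"linear":[0,0,0],"twist":[0.14,0,0]},{"grip":0.7,"linear":[0,0,0],"twist":[0.28,0,0]},{"grip":0.7,"linear":[0,0,0],"twist":[0.42,0,0]},{"grip":0.7,"linear":[0,0,0],"twist":[0.56,0,0]},{"grip":0.7,"linear":[0,0,0],"twist":[0.7,0,0]},{"grip":0.7,"linear":[0,0,0],"twist":[0.76,0,0]},{"grip":0.7,"linear":[0,0,0],"twist":[0.76,0,0]}]'
python3 - <<'E'
from h import *
R=Rt(GY,.56)@np.diag([1,-1,-1]); go(GR+.06*U,R); print(arm.get_obs()["joint_pos"].round(2))
E
```

```text
time: 12.5
tcp_pos: [0.4732, -0.2657, 0.1905]
orientation: [0.851, -0.09, 0.517, -0.018]
wrist_force: [-0.0, -0.5, 0.4]
gripper_width: 0.0667
time: 13.3
tcp_pos: [0.4732, -0.2657, 0.1906]
orientation: [0.769, 0.376, 0.429, -0.289]
wrist_force: [0.7, 0.2, -1.0]
gripper_width: 0.0669
time: 14.0
tcp_pos: [0.4732, -0.2657, 0.1906]
orientation: [0.576, 0.633, 0.292, -0.427]
wrist_force: [-0.8, -1.1, -0.2]
gripper_width: 0.0666
linear [0.0168, -0.0299, 0.0123] twist [0.0059, 0.0291, 0.0588] t 14.0 F [-0.8 -1.1 -0.2] w 0.0666
[-0.75  0.28  2.11  0.67  0.37  0.43]
```

```bash
python3 -m inch '[{"grip":0.7,"linear":[0,-0.03,0.0123],"twist":[0.0059,0.0291,0.0588]},{"grip":0.7,"linear":[0.0168,-0.03,0.0123],"twist":[0.0059,0.0291,0.0588]},{"grip":0.7,"linear":[0.0168,-0.03,0.0123],"twist":[0.0059,0.0291,0.0588]},{"grip":0.7,"linear":[0.0168,-0.03,0.0123],"twist":[0.0059,0.0291,0.0588]}]'
python3 - <<'E'
from h import *
import cv2
for n in("scene","top"): cv2.imwrite(f"pics/{n}8.png",arm.read_camera(n)[:,:,::-1])
s=cv2.imread("pics/scene8.png")[260:430,100:270]; t=cv2.imread("pics/top8.png")[200:320,390:510]
cv2.imwrite("pics/d8.png",np.hstack([cv2.resize(s,(400,400)),cv2.resize(t,(400,400))]))
go(GR-.015*U,Rt(GY,.56)@np.diag([1,-1,-1])); print(arm.get_obs()["joint_pos"].round(2))
E
```

```text
time: 14.4
tcp_pos: [0.452, -0.2748, 0.1608]
orientation: [0.582, 0.649, 0.28, -0.402]
wrist_force: [0.1, 0.6, 0.6]
gripper_width: 0.0664
linear [0.075, -0.0001, -0.0001] twist [-0.0001, 0.0001, 0.0003] t 14.5 F [ 0.7 -0.7  0.3] w 0.0665
[-0.84  0.33  2.2   1.15  0.36 -0.11]
```

View pics/d8.png

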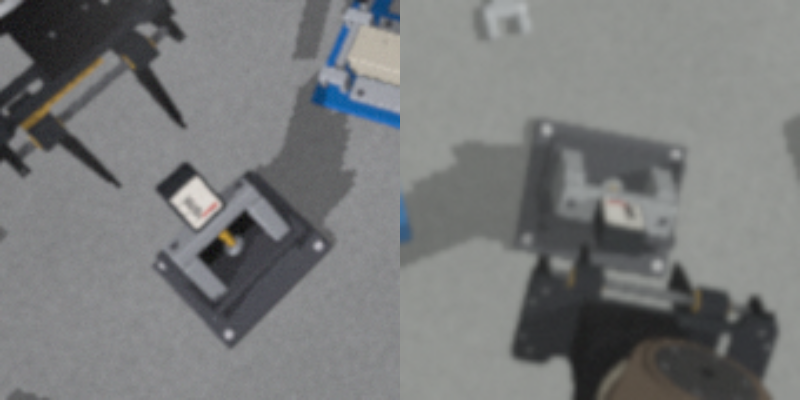

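```bash
python3 - <<'E'
import cv2,numpy as np
s=cv2.imread("pics/scene8.png")[290:370,130:210]; t=cv2.imread("pics/top8.png")[240:300,425:485]
cv2.imwrite("pics/s8.png",cv2.resize(s,None,fx=7,fy=7,interpolation=2));cv2.imwrite("pics/t8.png",cv2.resize(t,None,fx=9,fy=9,interpolation=2))
E
```

```text
(no output)
```

View pics/s8.png

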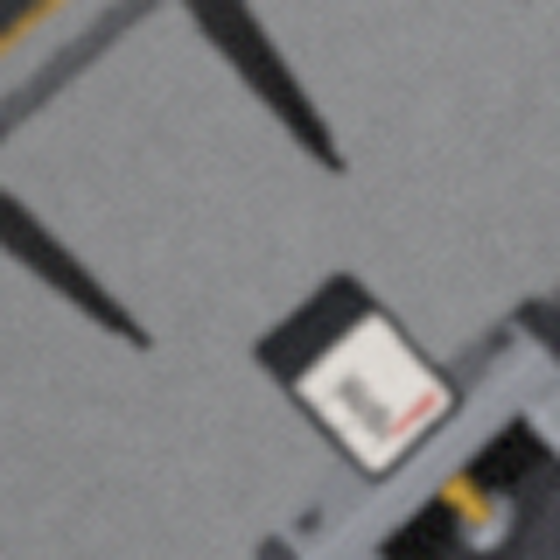

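View pics/t8.png

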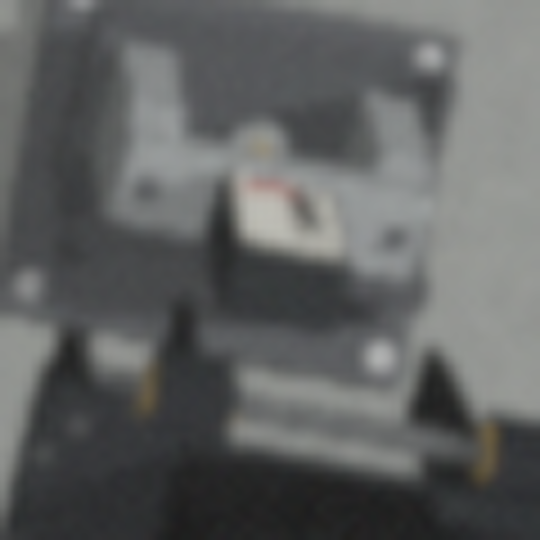

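```bash
python3 - <<'E'
from h import *
np.set_printoptions(precision=4,suppress=True)
S=lambda x,y:(130+(x-3)/7,290+(y-3)/7);T=lambda x,y:(425+(x-4)/9,240+(y-4)/9)
R=Rt(GY,.56)@np.diag([1,-1,-1])
tcp=arm.get_obs()["tcp_pos"]
a,e=tri(S(340,168),T(185,300));b,f=tri(S(148,345),T(437,350));m=(a+b)/2
print(a,b,e,f,m,"minus tcp",m-tcp,"in tool",(m-tcp)@R)
for n,s,t in [("bk+y",(345,273),(222,318)),("bk-y",(258,352),(325,325)),("pl+y",(377,315),(240,240)),("pl-y",(300,390),(338,258)),("plb-y",(375,472),(320,205)),("plb+y",(450,400),(235,182)),("scr+y",(505,338),(150,190)),("scr-y",(308,522),(395,237))]:
    p,e=tri(S(*s),T(*t));print(n,p,round(e,4),"tool",(p-tcp)@R)
E
```

```text
[ 0.4672 -0.2421  0.1649] [ 0.453  -0.3126  0.1643] 0.0005257987905372473 0.0025766474090088017 [ 0.4601 -0.2774  0.1646] minus tcp [ 0.0074 -0.0025  0.0027] in tool [0.0018 0.008  0.001 ]
bk+y [ 0.4665 -0.2607  0.1179] 0.0037 tool [ 0.043  -0.0143 -0.0165]
bk-y [ 0.4628 -0.2919  0.1217] 0.0007 tool [ 0.0411 -0.0102  0.0148]
pl+y [ 0.4879 -0.2663  0.1267] 0.0007 tool [ 0.0472  0.0091 -0.0152]
pl-y [ 0.4824 -0.2954  0.1253] 0.0 tool [0.0486 0.0085 0.0144]
plb-y [ 0.5016 -0.2994  0.0875] 0.0004 tool [0.091  0.0051 0.0145]
plb+y [ 0.5088 -0.2719  0.0931] 0.0021 tool [ 0.0872  0.0096 -0.0138]
scr+y [ 0.5078 -0.2472  0.0855] 0.0036 tool [ 0.0906  0.0005 -0.0378]
scr-y [ 0.4923 -0.3217  0.0846] 0.0006 tool [ 0.091  -0.0004  0.0383]
```

Gauge features are centred in the tool frame: screws laterally ±38 mm and at 91 mm depth, so the body top is about 43 mm ahead of the tips. I'll advance along the tool axis.

```bash
python3 -m inch '[{"grip":0.7,"linear":[0.03,0,0],"twist":[0,0,0]},{"grip":0.7,"linear":[0.055,0,0],"twist":[0,0,0]},{"grip":0.7,"linear":[0.07,0,0],"twist":[0,0,0]},{"grip":0.7,"linear":[0.075,0,0],"twist":[0,0,0]},{"grip":0.7,"linear":[0.075,0,0],"twist":[0,0,0]},{"grip":0.7,"linear":[0.075,0,0],"twist":[0,0,0]}]'
python3 - <<'E'
from h import *
import cv2
s=arm.read_camera("scene")[290:400,120:230,::-1]
cv2.imwrite("pics/d9.png",cv2.resize(s,(550,550)))
go(GR-.015*U,Rt(GY,.56)@np.diag([1,-1,-1]))
E
```

```text
time: 15.1
tcp_pos: [0.4921, -0.2824, 0.0988]
orientation: [0.582, 0.65, 0.28, -0.401]
wrist_force: [0.0, 0.0, -0.9]
gripper_width: 0.0666
linear [0.0005, -0.0005, 0.0001] twist [-0.0009, 0.0003, -0.001] t 15.15 F [0.9 0.1 0.1] w 0.0663
```

View pics/d9.png

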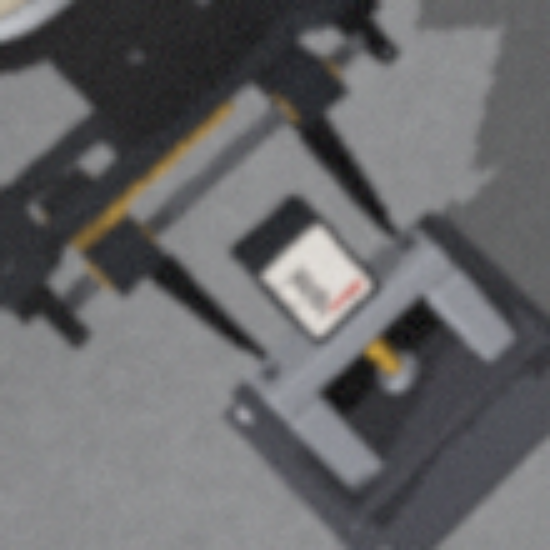

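The fingers straddle the body evenly, with no contact force. I'll close at 60 N.

```bash
python3 -m inch '[{"grip":0.2,"linear":[0,0,0],"twist":[0,0,0]},{"grip":0.2,"linear":[0,0,0],"twist":[0,0,0]},{"grip":0.2,"linear":[0,0,0],"twist":[0,0,0]},{"grip":0.2,"linear":[0,0,0],"twist":[0,0,0]},{"grip":0.2,"linear":[0,0,0],"twist":[0,0,0]},{"grip":0.2,"linear":[0,0,0],"twist":[0,0,0]},{"grip":0.2,"linear":[0,0,0],"twist":[0,0,0]}]' 60
python3 -m inch '[{"grip":0.2,"linear":[-0.004,0,0],"twist":[0,0,0]},{"grip":0.2,"linear":[-0.012,0,0],"twist":[0,0,0]},{"grip":0.2,"linear":[-0.022,0,0],"twist":[0,0,0]},{"grip":0.2,"linear":[-0.035,0,0],"twist":[0,0,0]},{"grip":0.2,"linear":[-0.05,0,0],"twist":[0,0,0]},{"grip":0.2,"linear":[-0.065,0,0],"twist":[0,0,0]},{"grip":0.2,"linear":[-0.075,0,0],"twist":[0,0,0]},{"grip":0.2,"linear":[-0.075,0,0],"twist":[0,0,0]}]' 60
python3 - <<'E'
from h import *
import cv2
s=arm.read_camera("scene")[260:400,100:240,::-1]
cv2.imwrite("pics/d10.png",cv2.resize(s,(560,560)))
go(bed(0,0,.25),Rt(BY)@np.diag([1,-1,-1])); print(arm.get_obs()["joint_pos"].round(2))
E
```

```text
time: 15.85
tcp_pos: [0.4917, -0.2824, 0.0984]
orientation: [0.581, 0.65, 0.279, -0.402]
wrist_force: [-1.8, 2.4, 4.7]
gripper_width: 0.0358
time: 16.65
tcp_pos: [0.4519, -0.2746, 0.162]
orientation: [0.582, 0.65, 0.279, -0.402]
wrist_force: [-0.1, -0.5, -8.1]
gripper_width: 0.0357
linear [-0.0324, 0.1147, -0.2528] twist [-0.4224, 0.1208, -0.5507] t 16.7 F [ 0.4 -0.  -7.9] w 0.0358
[-0.84  0.33  2.2   1.15  0.35 -0.12]
```

View pics/d10.png

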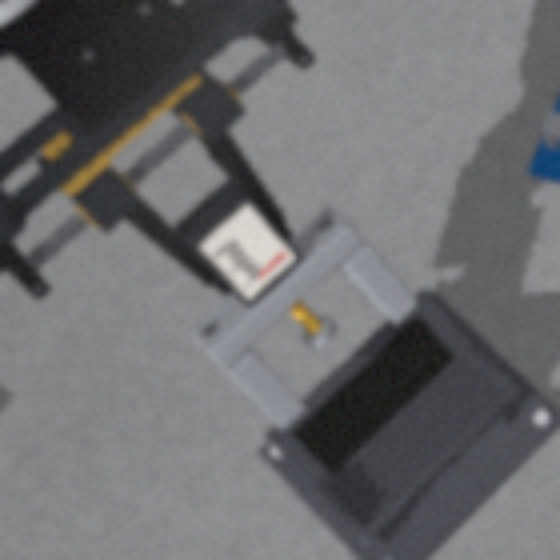

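```bash
python3 -c "
from h import *
go(bed(0,0,.19),Rt(BY)@np.diag([1,-1,-1]))"
python3 -m inch '[{"grip":0.2,"linear":[-0.025,0.008,-0.005],"twist":[-0.03,0.01,-0.04]},{"grip":0.2,"linear":[-0.03,0.02,-0.02],"twist":[-0.09,0.026,-0.118]},{"grip":0.2,"linear":[-0.03,0.032,-0.05],"twist":[-0.15,0.043,-0.196]},{"grip":0.2,"linear":[-0.02,0.042,-0.085],"twist":[-0.21,0.06,-0.275]},{"grip":0.2,"linear":[-0.012,0.05,-0.12],"twist":[-0.27,0.077,-0.353]},{"grip":0.2,"linear":[-0.004,0.06,-0.155],"twist":[-0.33,0.094,-0.432]},{"grip":0.2,"linear":[0.004,0.068,-0.19],"twist":[-0.38,0.109,-0.497]},{"grip":0.2,"linear":[0.012,0.075,-0.215],"twist":[-0.4224,0.1208,-0.5507]}]' 60
python3 - <<'E'
from h import *
go(bed(0,0,.19),Rt(BY)@np.diag([1,-1,-1])); print(arm.get_obs()["joint_pos"].round(2))
E
```

```text
linear [0.0185, 0.0829, -0.2527] twist [-0.4224, 0.1208, -0.5507] t 16.7 F [ 0.4 -0.  -7.9] w 0.0358
time: 17.5
tcp_pos: [0.5646, -0.075, 0.1904]
orientation: [0.555, 0.437, 0.557, -0.437]
wrist_force: [0.7, -1.0, -7.9]
gripper_width: 0.0357
linear [0.0004, 0.0232, -0.0276] twist [0.0042, -0.0025, 0.0028] t 17.5 F [ 0.7 -1.  -7.9] w 0.0357
[-0.25  0.44  1.72  0.    0.98  1.08]
```

```bash
python3 -m inch '[{"grip":0.2,"linear":[0.0004,0.014,-0.016],"twist":[0.0042,-0.0025,0.0028]},{"grip":0.2,"linear":[0.0004,0.0232,-0.0276],"twist":[0.0042,-0.0025,0.0028]},{"grip":0.2,"linear":[0.0004,0.0232,-0.0276],"twist":[0.0042,-0.0025,0.0028]},{"grip":0.2,"linear":[0.0004,0.0232,-0.0276],"twist":[0.0042,-0.0025,0.0028]}]' 60
python3 - <<'E'
from h import *
import cv2
for n in("scene","top"): cv2.imwrite(f"pics/{n}11.png",arm.read_camera(n)[:,:,::-1])
def c(im,x,y,w,h,f,n):
    o=cv2.resize(im[y:y+h,x:x+w],None,fx=f,fy=f,interpolation=cv2.INTER_CUBIC)
    for i in range(0,w,5): cv2.putText(o,str(x+i),(i*f,8),0,.3,(0,255,255),1)
    for i in range(0,h,5): cv2.putText(o,str(y+i),(0,i*f+8),0,.3,(0,255,255),1)
    cv2.imwrite(f"pics/{n}.png",o)
c(cv2.imread("pics/scene11.png"),225,200,115,120,5,"f1")
go(bed(0,0,.101),Rt(BY)@np.diag([1,-1,-1]))
E
```

```text
time: 17.9
tcp_pos: [0.5794, -0.0456, 0.1907]
orientation: [0.555, 0.439, 0.553, -0.439]
wrist_force: [1.0, -0.7, -7.0]
gripper_width: 0.0359
linear [0.0902, 0.0017, -0.0034] twist [-0.0051, 0.002, -0.0032] t 18.0 F [-0.8 -0.5 -7.5] w 0.0361
```

View pics/f1.png

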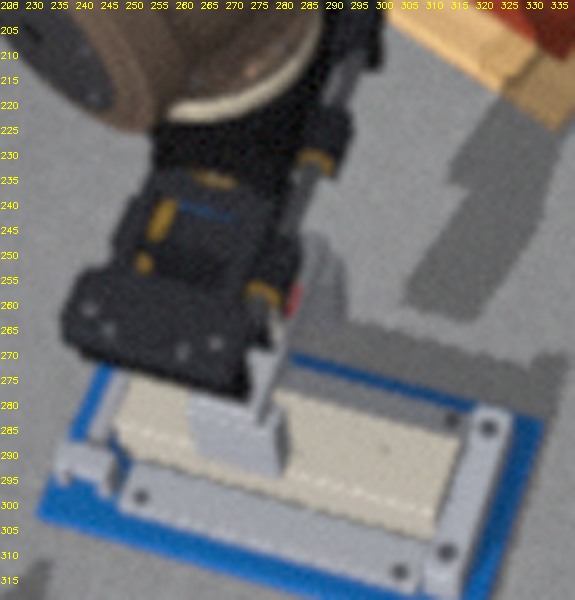

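```bash
python3 - <<'E'
from h import *
np.set_printoptions(precision=4,suppress=True)
R=np.array([[np.cos(BY),-np.sin(BY)],[np.sin(BY),np.cos(BY)]])
S=lambda x,y:(225+(x-2)/5,200+(y-2)/5)
for p in [(192,440),(283,476)]: print((cast("scene",S(*p),.114)[:2]-BED)@R)
print("tcp",(arm.get_obs()["tcp_pos"][:2]-BED)@R)
E
```

```text
[-0.0242 -0.0423]
[ 0.0201 -0.0469]
tcp [-0.002  -0.0032]
```

```bash
python3 -m inch '[{"grip":0.2,"linear":[0.02,0.0017,-0.0034],"twist":[-0.005,0.002,-0.0032]},{"grip":0.2,"linear":[0.045,0.0017,-0.0034],"twist":[-0.005,0.002,-0.0032]},{"grip":0.2,"linear":[0.065,0.0017,-0.0034],"twist":[-0.005,0.002,-0.0032]},{"grip":0.2,"linear":[0.078,0.0017,-0.0034],"twist":[-0.005,0.002,-0.0032]},{"grip":0.2,"linear":[0.082,0.0017,-0.0034],"twist":[-0.005,0.002,-0.0032]},{"grip":0.2,"linear":[0.082,0.0017,-0.0034],"twist":[-0.005,0.002,-0.0032]}]' 60
python3 - <<'E'
from h import *
go(bed(0,0,.101),Rt(BY)@np.diag([1,-1,-1]))
E
```

```text
time: 18.6
tcp_pos: [0.581, -0.0424, 0.1095]
orientation: [0.555, 0.438, 0.555, -0.438]
wrist_force: [-1.1, -0.4, -5.5]
gripper_width: 0.0356
linear [0.0085, -0.0005, 0.0002] twist [0.0002, 0.0003, -0.0001] t 18.6 F [-1.1 -0.4 -5.5] w 0.0356
```

```bash
python3 -m inch '[{"grip":0.2,"linear":[0.002,0,0],"twist":[0,0,0]},{"grip":0.2,"linear":[0.004,0,0],"twist":[0,0,0]},{"grip":0.2,"linear":[0.006,0,0],"twist":[0,0,0]},{"grip":0.2,"linear":[0.006,0,0],"twist":[0,0,0]}]' 60
python3 -m inch '[{"grip":0.2,"linear":[0.001,0,0],"twist":[0,0,0]},{"grip":0.2,"linear":[0.001,0,0],"twist":[0,0,0]}]' 60
python3 -m inch '[{"grip":0.2,"linear":[0.001,0,0],"twist":[0,0,0]},{"grip":0.2,"linear":[0.001,0,0],"twist":[0,0,0]}]' 60
```

```text
time: 19.0
tcp_pos: [0.5815, -0.0421, 0.1035]
orientation: [0.556, 0.438, 0.555, -0.438]
wrist_force: [1.1, -1.3, -4.7]
gripper_width: 0.036
time: 19.2
tcp_pos: [0.5813, -0.042, 0.1024]
orientation: [0.556, 0.438, 0.555, -0.438]
wrist_force: [-0.1, -0.4, -4.7]
gripper_width: 0.0356
time: 19.4
tcp_pos: [0.5812, -0.0419, 0.1013]
orientation: [0.556, 0.438, 0.555, -0.438]
wrist_force: [1.3, -0.3, -4.8]
gripper_width: 0.0358
```

```bash
python3 -m inch '[{"grip":0.2,"linear":[0.001,0,0],"twist":[0,0,0]},{"grip":0.2,"linear":[0.001,0,0],"twist":[0,0,0]}]' 60
python3 -m inch '[{"grip":0.2,"linear":[0.001,0,0],"twist":[0,0,0]},{"grip":0.2,"linear":[0.001,0,0],"twist":[0,0,0]}]' 60
python3 - <<'E'
from h import *
import cv2
s=arm.read_camera("scene")[200:330,225:355,::-1]
cv2.imwrite("pics/d12.png",cv2.resize(s,(585,585)))
E
```

```text
time: 19.6
tcp_pos: [0.5812, -0.042, 0.1011]
orientation: [0.556, 0.438, 0.555, -0.438]
wrist_force: [-0.6, 0.1, 5.2]
gripper_width: 0.0355
time: 19.8
tcp_pos: [0.5813, -0.042, 0.101]
orientation: [0.556, 0.438, 0.555, -0.437]
wrist_force: [-3.8, -0.6, 16.2]
gripper_width: 0.0355
```

View pics/d12.png

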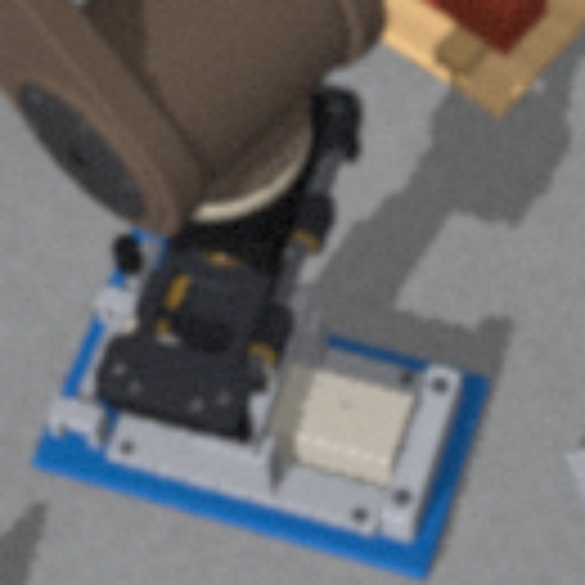

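The legs are on the rails, with TCP at 0.101 as computed and force rising. I'll ease off and release.

```bash
python3 -m inch '[{"grip":0.2,"linear":[-0.001,0,0],"twist":[0,0,0]},{"grip":0.45,"linear":[-0.001,0,0],"twist":[0,0,0]},{"grip":0.55,"linear":[-0.001,0,0],"twist":[0,0,0]},{"grip":0.6,"linear":[-0.001,0,0],"twist":[0,0,0]},{"grip":0.6,"linear":[-0.001,0,0],"twist":[0,0,0]},{"grip":0.6,"linear":[-0.001,0,0],"twist":[0,0,0]},{"grip":0.6,"linear":[-0.001,0,0],"twist":[0,0,0]},{"grip":0.6,"linear":[-0.001,0,0],"twist":[0,0,0]}]'
python3 -m inch '[{"grip":0.6,"linear":[-0.03,0,0],"twist":[0,0,0]},{"grip":0.6,"linear":[-0.07,0,0],"twist":[0,0,0]},{"grip":0.6,"linear":[-0.11,0,0],"twist":[0,0,0]},{"grip":0.6,"linear":[-0.14,0.05,0],"twist":[0,0,0]},{"grip":0.6,"linear":[-0.14,0.0,0.05],"twist":[0,0,0]},{"grip":0.6,"linear":[-0.14,0.0,0.1],"twist":[0,0,0]},{"grip":0.6,"linear":[-0.14,0.0,0.15],"twist":[0,0,0]},{"grip":0.6,"linear":[-0.14,0.0,0.15],"twist":[0,0,0]}]'
python3 -m inch '[{"grip":0.6,"linear":[0,-0.05,0.05],"twist":[0,0,0]},{"grip":0.6,"linear":[0,-0.1,0.1],"twist":[0,0,0]},{"grip":0.6,"linear":[0,-0.1,0.15],"twist":[0,0,0]},{"grip":0.6,"linear":[0,-0.1,0.15],"twist":[0,0,0]},{"grip":0.6,"linear":[0,-0.1,0.15],"twist":[0,0,0]},{"grip":0.6,"linear":[0,-0.1,0.15],"twist":[0,0,0]}]'
python3 - <<'E'
from h import *
import cv2
for n in("scene","top"): cv2.imwrite(f"pics/{n}13.png",arm.read_camera(n)[:,:,::-1])
s=cv2.imread("pics/scene13.png")[205:330,225:350]; t=cv2.imread("pics/top13.png")[190:295,310:415]
cv2.imwrite("pics/d13.png",cv2.resize(s,(600,600),interpolation=2));cv2.imwrite("pics/d14.png",cv2.resize(t,(600,600),interpolation=2))
E
```

```text
time: 20.65
tcp_pos: [0.581, -0.042, 0.1003]
orientation: [0.555, 0.438, 0.555, -0.438]
wrist_force: [0.3, 0.2, 0.4]
gripper_width: 0.0572
time: 21.45
tcp_pos: [0.6162, -0.192, 0.2402]
orientation: [0.555, 0.439, 0.554, -0.439]
wrist_force: [-1.1, 0.7, -1.1]
gripper_width: 0.0569
time: 22.05
tcp_pos: [0.5536, -0.3569, 0.2399]
orientation: [0.555, 0.438, 0.555, -0.438]
wrist_force: [-0.0, 1.3, -0.4]
gripper_width: 0.0568
```

View pics/d13.png

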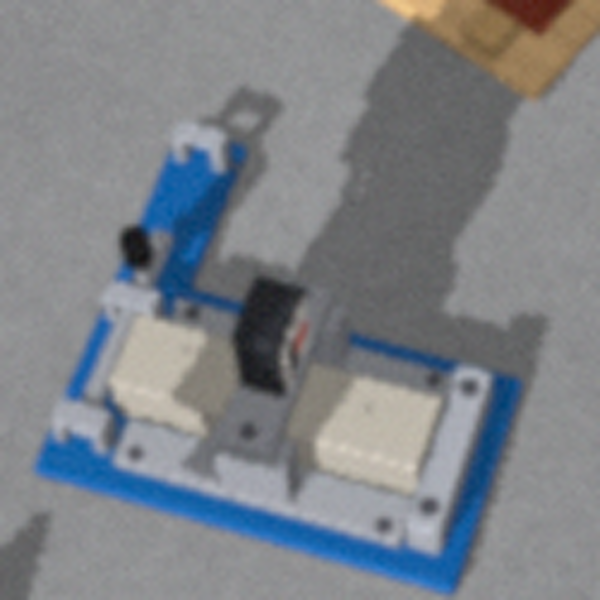

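View pics/d14.png

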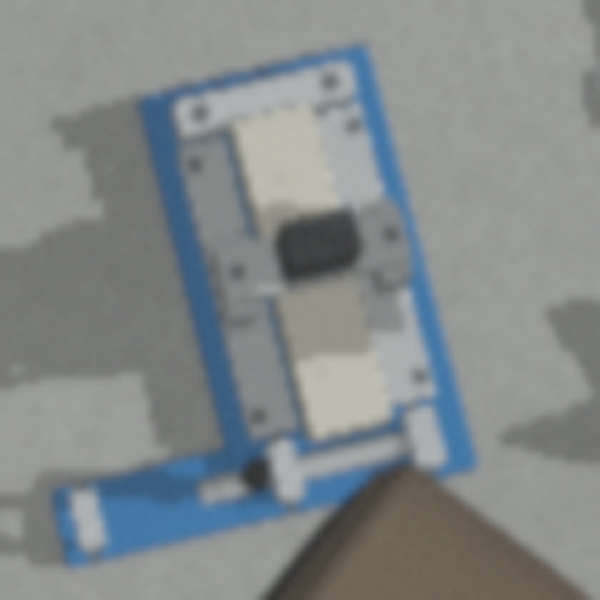

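View pics/scene13.png

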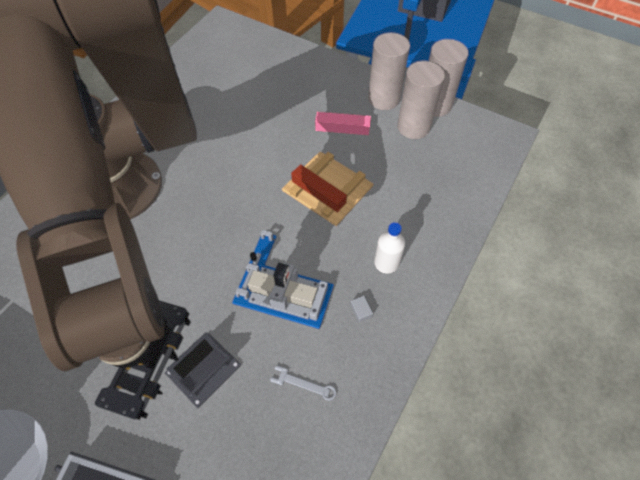

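The gauge stands upright across the rails, the prism is at the stop and the bolt rod is through to the keeper. I'll check with numbers.

```bash
python3 - <<'E'
from h import *
np.set_printoptions(precision=4,suppress=True)
R=np.array([[np.cos(BY),-np.sin(BY)],[np.sin(BY),np.cos(BY)]]);L=lambda P:np.r_[(P[:2]-BED)@R,P[2]]
S=lambda x,y:(225+(x-2)/4.8,205+(y-2)/4.8);T=lambda x,y:(310+(x-2.5)/5.714,190+(y-2.5)/5.714)
print("screws top z.086",L(cast("top",T(237,271),.086)),L(cast("top",T(390,233),.086)),"tri -y",L(tri(S(249,431),T(390,233))[0]))
print("knob",L(tri(S(137,246),T(256,474))[0]))
print("body top",L(cast("top",T(319,237),.14)))
print("prism stop end top z.054",[L(cast("scene",S(*p),.054)) for p in[(442,396),(415,486)]], "free end",[L(cast("top",T(*p),.054)) for p in [(310,440),(388,422)]])
print(arm.get_obs()["wrist_force"],arm.get_obs()["joint_velocities"].round(3))
E
```

```text
screws top z.086 [0.0018 0.0384 0.086 ] [ 0.002  -0.0373  0.086 ] tri -y [ 0.0026 -0.0374  0.0838]
knob [-0.0921  0.052   0.0577]
body top [0.0013 0.0017 0.14  ]
prism stop end top z.054 [array([0.0801, 0.0193, 0.054 ]), array([ 0.0818, -0.0295,  0.054 ])] free end [array([-0.0827,  0.022 ,  0.054 ]), array([-0.0833, -0.0169,  0.054 ])]
[-0.8788  0.6915 -0.2575] [ 0.01  -0.005 -0.002 -0.001 -0.    -0.003]
```

```bash
python3 -c "
from rig import arm
print(arm.sign_off())"
```

```text
the job is handed in; nothing more can be done
None
```

The grey prism is set up under the gauge as asked, and the job is handed in at about 22 s of the 58 s allowed. No verdict is reported.

- **Prism:** I laid it in the channel against the end stop and felt about 12 N of contact. Its stop end now measures about 80 to 82 mm along the bed; the stop face is at 80 mm. One check disagrees slightly: in the top view its free end reads about 3 mm back from nominal, probably because part of the end face was included.
- **Bolt:** I pushed it until it met its end stop, with the force rising to 32 N. The knob is now at y = 52 mm of the bed, so the bolt is about 65 mm home.
- **Gauge:** It stands about 2 mm off the middle along the prism and less than 2 mm off across it. It is square to the bed within about 0.3 degrees and looks upright. The force rose when the tool reached the height expected for legs on the rails; the foot reading itself could not be read and is inferred from that.
- **Grasp change:** Joint 6 reached its range limit before the gauge grasp, so I used the same grasp turned half round.
- **Everything else:** The red prism, bottle, spanner and setting block look unmoved, by eye only. The arm is clear of everything.

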